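Mount a dental case in the articulator

ROBOT

A 6-joint arm with a two-finger parallel gripper is mounted at the origin on a cart in front of the work surface, level with it; the furniture and walls round the work are solid. World frame = base frame: x ahead of the robot, y to its left, z up, the work surface at z = 0. Lengths are in m, angles in rad, forces in N, time in s.
With the tool pointing down it reaches from about 0.25 to 0.775 m from the base axis. Payload 8.9 kg.
Tool frame: the origin (TCP) lies on the front face of the gripper's body, between the roots of the fingers; the fingertips stand 73 mm ahead of it and the grasp point (between the pads) lies 54 mm ahead of it; z points along the fingers, y is the line along which they close (so a half turn about z gives the same grasp; the last joint's range is limited). The gripper opens to 85 mm and grips with 20 to 120 N. Pads are 22 mm wide; open, the fingers measure 114 mm over their backs; the gripper's body (76 mm by 85 mm) begins 54 mm behind the grasp point. The pads swing forward as they close: fully open they stand 13 mm farther back than shut.
Start: joints at [-1.27, 0.291, -0.153, 1.127, 0, 1.431], TCP at [0.224, -0.475, 0.304] pointing down, gripper open.
Joint ranges: [-2.52, 2.52], [-0.91, 1.74], [-1.3, 1.37], [-1.96, 2.02], [-1.52, 1.47], [-3.14, 3.14]. Speed limits (rad/s): [2.22, 2.22, 2.79, 3.14, 3.14, 3.14].

INTERFACE

Orientations are given as a rotation vector (axis times angle).
In Python, from cell import read_state, read_camera, calibration, close_job gives the robot as it stands. The module is installed in compiled form; this text tells all that it offers.
- The arm moves only by the shell command python3 -m jog 'ROWS' [FORCE]. ROWS is a JSON object of lists of equal length, an entry for each row: "slide": the shift along the tool's x, y, z in m, a list of three; "angular": the turn, a rotation vector about the tool's x, y, z in rad, a list of three; "gripper": the closure, from 0 (fully open) to 1 (shut). A call has 1 to 5 rows; each row shifts and turns the commanded pose from where the row before left it, along the tool's axes as they then stand; what a row does not reach is not made up. A row lasts 1/10 s, in which the tool goes at most 50 mm and 8.59 degrees, less where a joint would pass 70% of its speed; a pose out of reach is approached as far as the arm can. A call with a gripper value outside its range is refused whole. The fingers move at their own pace and stop on an object; FORCE is the grip in N (left out, the last holds). Time passes only in rows, so rows that do not move let the fingers close. It gives the time, the measured TCP pose, the force, the opening and the grip force at its end, in the units of the state.
- read_state(): the state, without advancing time (a new reading comes with each control period).
- read_camera(name): name is "scene" or "top" or "wrist"; returns the picture (384x512x3 uint8, red, green, blue); there is no depth.
- calibration(name): a dict with "fovy" (degrees; the focal length in pixels is half the picture's height over the tangent of half this angle, whatever the lens; pixels are square), "cx", "cy" (the principal point, pixels), "R" (3x3) and "t" (3): a world point X has camera coordinates R X + t. Camera axes: x right, y down, z forward; pixel columns grow to the right and rows downward; lengths in m; the calibration is good to about 2 mm. A picture is of the moment at which its call begins: read the wrist's pose just before it. calibration takes no time and is no camera call; for the wrist camera it gives the pose at the moment of the call.
- close_job(): hands the job in; it is judged then, once.
The state is a dict: "time": time; "qpos": joint angles; "joint_velocities": joint speeds; "effort": joint torques, N m; "tool_pos": TCP position; "ee_rot": TCP orientation; "wrist_force": force on the tool from outside, world axes, zero at the start; "moment": the same for the moment, N m; "grip_width": finger opening in m; "grasp_force": force on a finger pad.
Only numpy, scipy, OpenCV 4.12 (cv2) and the standard library are available. Lean on these libraries where they do the work, as an engineer would, in place of code of your own. Each camera call takes 0.05 s, during which the arm holds its last target. There are 200 camera calls.

TASK

Mount the yellow-stone case in the open articulator: first seat the yellow lower cast on the lower mounting plate with its grooves over the plate's ridges, then lay the bite tray with the blue filling down over its teeth, then seat the yellow upper cast teeth down in the tray, all with their fronts towards the front of the articulator. Then swing the upper arm over and down until it is fully closed, and let go. The green-stone cast and the bite tray with the pink filling belong to another case: leave them where they lie.

Things in the scene. Friction and masses are not known exactly. Their poses are not given: they have to be found in the camera images.
- articulator: Aluminium hinge articulator, fixed on the worktop. Origin on the worktop under the middle of its lower mounting plate; x runs from its front (the end away from the hinge posts) to its rear, z up. Lower frame 58 mm wide, x = -53 to +98 mm, 14 mm high. Two hinge posts at x = 75 mm, y = +-40 mm rise to z = 102 mm. The hinge axis runs along y at x = 75 mm, z = 93 mm.
- lower_plate (a point): Middle of the working face of the black lower mounting plate, 50 x 50 mm, 22 mm above the worktop, axes as the articulator's. A T of round-topped ridges 8 mm wide stands 4 mm up from it: one across (y), 42 mm long, and one from the middle to the rear.
- upper_arm (a joint): Hinge of the articulator's upper arm: 0 = closed (arm level, pointing to the front, its mounting plate over the lower one), grows as the arm is raised, about 1.57 = upright, about 1.8 to 2.0 at the start = leaning back. The hinge is stiff: the arm stays wherever it is left; about 3 N at the bar moves it.
- front_bar (a point): Middle of the round crossbar at the free end of the upper arm (bar 11 mm thick, 56 mm long, along the hinge axis), 110 mm from the hinge axis. The arm is a flat bar 26 mm wide and 8 mm thick; 75 mm from the hinge a brass screw stands 11 mm off its back (its top side when closed), and a black mounting plate with the same T of ridges is on its other side, its face at z = 85 mm when closed, 1 mm above a properly stacked upper cast.
- lower_cast: Lower cast of yellow stone, lying teeth up, 0.15 kg. Origin at the middle of its underside; front teeth towards -x, z up. Base 56 mm wide (y, flat parallel sides from x = -10 to +20 mm), 51 mm long (x), 20 mm high; the horseshoe of teeth on it rises to 29 mm and is 44 mm wide. In the underside a T groove 13 mm wide, 6 mm deep (across, and from the middle to the rear) takes the plate's ridges.
- bite_tray: Bite tray with blue filling in a white horseshoe rim, 12 mm thick, 0.03 kg. Origin at the middle of its underside; the 14 mm wide handle in front points to -x (to x = -47 mm), the open end of the horseshoe to +x; 58 mm wide (y) over the straight sides, which run from x = 0 to +16 mm. Seen from either side it is a channel 4 mm deep, 13 mm wide, for the 8 mm wide teeth. Properly on the lower cast its origin is straight above the cast's origin, 25 mm higher.
- upper_cast: Upper cast of yellow stone, lying teeth down so that its flat base with the T groove shows, 0.14 kg. Origin at the middle of its underside, at the level of the tooth tips; front (pointed end of the base) towards -x, z up. Horseshoe of teeth 44 mm wide from z = 0 to 9 mm, base 56 mm wide (y, flat parallel sides from x = -10 to +20 mm), 51 mm long, from z = 9 to 29 mm. Properly on the tray its origin is straight above the lower cast's origin, 33 mm higher.
- green_cast: Lower cast of green stone of another case, same shape as the yellow lower cast. Stays where it is.
- pink_tray: Bite tray with pink filling in a white rim, of another case, same shape as the blue one. Stays where it is.
Not all that is in view belongs to the job. Leave any purple or red look-alike of the upper_cast alone.

How it is judged:
By the outcome, as a careful person would: the job done as asked, in the order asked, and still so for the second after the job is handed in, with the robot touching nothing.
It also fails if it takes over 112 s, if anything falls off the work surface, if the arm or the gripper's body presses on something with over 40 N, if the wrist force passes 120 N, or if a joint passes its speed limit or range.

## Working session

There is one attempt and no reset: what is moved stays moved. The work goes in short steps, Python scripts to look and compute and a shell command to move; the robot and the scene stay as the last step left them, time stands still between calls to the robot, and variables do not carry over. Pictures are saved under pics/ and viewed, at most 14 in all, crops included, and the job is handed in when it is done.

```bash
mkdir -p pics; ls; cat > h.py <<'E'
import numpy as np, cv2
from cell import *
def pic(n,f):
    s=read_state();c=calibration(n);im=read_camera(n);cv2.imwrite('pics/'+f,im[:,:,::-1]);np.save('pics/'+f[:-4]+'.npy',im);return im,c,s
def ray(c,uv,z):
    f=192/np.tan(np.radians(c['fovy'])/2);R=np.array(c['R']);t=np.array(c['t']);o=-R.T@t
    d=R.T@np.array([(uv[0]-c['cx'])/f,(uv[1]-c['cy'])/f,1]);return o+d*(z-o[2])/d[2]
def proj(c,X):
    f=192/np.tan(np.radians(c['fovy'])/2);p=np.array(c['R'])@np.array(X)+np.array(c['t']);return np.array([c['cx']+f*p[0]/p[2],c['cy']+f*p[1]/p[2]])
E
python3 - <<'E'
from h import *
for n in['top','scene']:
    im,c,s=pic(n,n+'0.png');print(n,c)
a=cv2.imread('pics/top0.png');cv2.imwrite('pics/top0b.png',cv2.resize(a,(800,600)))
print(s)
E
```

```text
pics
top {'fovy': 57.44810563805436, 'cx': 258.0542623327837, 'cy': 187.9558493561843, 'R': array([[ 0.00114095, -0.99991804,  0.01275187],
       [-0.99096894, -0.00284042, -0.1340615 ],
       [ 0.13408673, -0.01248375, -0.99089097]]), 't': array([0.06395448, 0.5753834 , 1.1017062 ])}
scene {'fovy': 44.92058216242121, 'cx': 255.06828258280916, 'cy': 191.1388642892267, 'R': array([[-0.89167755, -0.45266068,  0.00307475],
       [-0.22217047,  0.43170615, -0.87422542],
       [ 0.39440008, -0.7802103 , -0.48551052]]), 't': array([0.510272  , 0.16834266, 1.06553197])}
{'time': 0.05, 'qpos': array([-1.27029240e+00,  2.91236917e-01, -1.54073548e-01,  1.12672514e+00,
       -4.56083468e-06,  1.43150440e+00]), 'joint_velocities': array([ 0.00074275, -0.00077799,  0.00040499,  0.0009725 ,  0.00029376,
       -0.00137315]), 'effort': array([ 1.00531957e-03, -5.38498199e+01,  3.32277024e+01,  9.14421020e-03,
       -2.08278152e-04,  5.26155205e-06]), 'tool_pos': array([ 0.22342908, -0.47471976,  0.30337448]), 'ee_rot': array([-3.06473706e+00, -6.85006273e-01,  1.63818717e-04]), 'wrist_force': array([0.43935427, 0.93554275, 0.02269278]), 'moment': array([ 0.00982751, -0.04296396,  0.00814489]), 'grasp_force': 0.0, 'grip_width': 0.08519675163462215}
```

View pics/top0b.png

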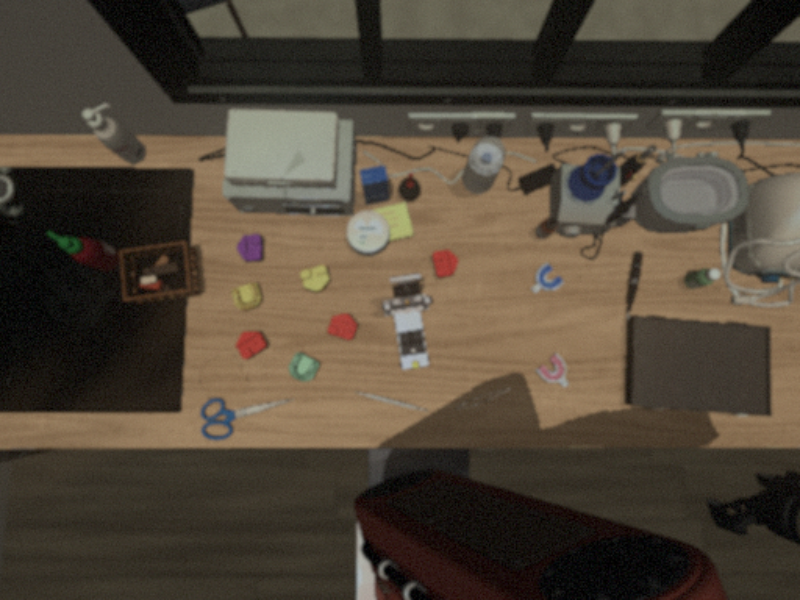

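View pics/scene0.png

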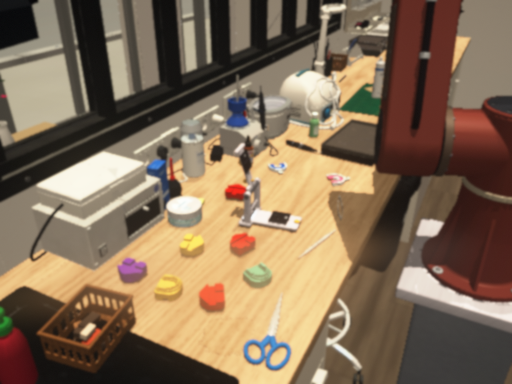

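Candidates at 800x600 top view: yellow (247,296) shows a horseshoe, so likely the lower cast. Yellow (315,278) looks flat, so likely the upper cast. Red, purple and green are look-alikes. Blue tray is at (548,278), pink at (553,370), and the articulator at (408,320) with its front towards the robot.

```bash
python3 - <<'E'
from h import *
c=calibration('top')
for n,uv,z in[('low',(247,296),.02),('up',(315,278),.029),('blue',(548,278),.01),('plate',(413,342),.022),('frontmid',(415,366),.014),('posts',(407,302),.1)]:
    print(n,ray(c,np.array(uv)*.64,z).round(3))
a=cv2.imread('pics/top0.png')
def cr(x,y,w=44,h=33): return cv2.resize(a[y-h:y+h,x-w:x+w],(400,300),interpolation=cv2.INTER_CUBIC)
b=cv2.imread('pics/scene0.png')
def cs(x,y,w=44,h=33): return cv2.resize(b[y-h:y+h,x-w:x+w],(400,300),interpolation=cv2.INTER_CUBIC)
cv2.imwrite('pics/c1.png',np.vstack([np.hstack([cr(180,185),cr(262,205)]),np.hstack([cs(180,265),cr(351,178)])]))
E
```

```text
low [0.572 0.394 0.02 ]
up [0.609 0.251 0.029]
blue [ 0.614 -0.247  0.01 ]
plate [0.476 0.044 0.022]
frontmid [0.426 0.04  0.014]
posts [0.55  0.058 0.1  ]
```

View pics/c1.png

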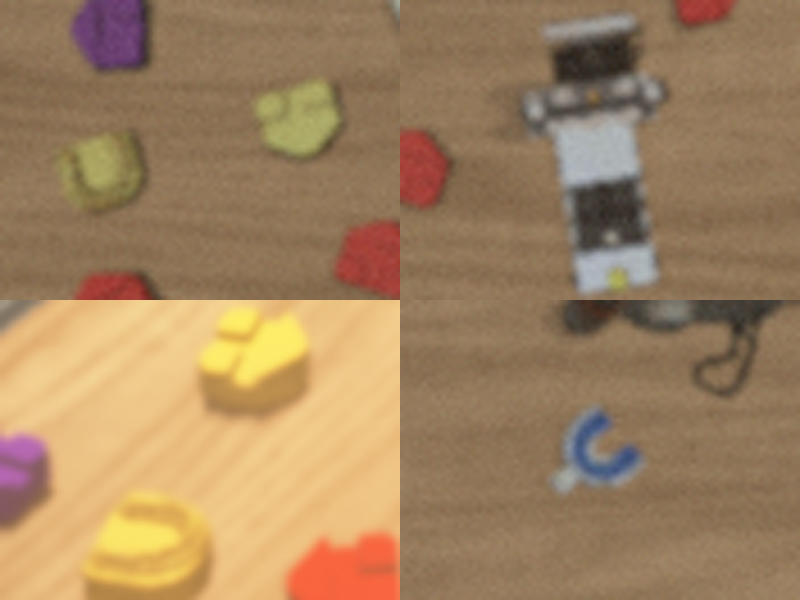

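Yellow with horseshoe (180,190 px in the original) is the lower cast, and the flat one with the T groove (200,177) is the upper cast. The tray's handle points lower-left. Next I fly over the articulator for a wrist view.

```bash
cat >> h.py <<'E'
from scipy.spatial.transform import Rotation as Ro
def togo(P,yaw=None):
    s=read_state();M=Ro.from_rotvec(s['ee_rot']).as_matrix();y0=np.degrees(np.arctan2(M[1,0],M[0,0]))
    print('pos',s['tool_pos'].round(4),'yaw',y0.round(2),'z',M[:,2].round(3),'t',round(s['time'],2),'w',s['grip_width'].round(4),'F',s['wrist_force'].round(1))
    d=np.array(P)-s['tool_pos'];print('tool slide',(M.T@d).round(4))
    if yaw is not None:
        dy=(yaw-y0+180)%360-180
        T=M@Ro.from_rotvec([0,0,-np.radians(dy)]).as_matrix();print('turn z',(-np.radians(dy)).round(4),'slide after turn',(T.T@d).round(4),'q6',s['qpos'][5].round(2))
E
R='{"slide":[[0.027,-0.022,0],[0.027,-0.022,0],[0.027,-0.022,0],[0.027,-0.022,0],[0.027,-0.022,0]],"angular":[[0,0,0],[0,0,0],[0,0,0],[0,0,0],[0,0,0]],"gripper":[0,0,0,0,0]}' ; python3 -m jog '{"slide":[[0.027,-0.022,0],[0.027,-0.022,0],[0.027,-0.022,0],[0.027,-0.022,0],[0.027,-0.022,0]],"angular":[[0,0,0],[0,0,0],[0,0,0],[0,0,0],[0,0,0]],"gripper":[0,0,0,0,0]}'
python3 -m jog '{"slide":[[0.027,-0.022,0],[0.027,-0.022,0],[0.027,-0.022,0],[0.027,-0.022,0],[0.027,-0.022,0]],"angular":[[0,0,0],[0,0,0],[0,0,0],[0,0,0],[0,0,0]],"gripper":[0,0,0,0,0]}'
python3 -m jog '{"slide":[[0.027,-0.022,0],[0.027,-0.022,0],[0.027,-0.022,0],[0.027,-0.022,0],[0,0,0]],"angular":[[0,0,0],[0,0,0],[0,0,0],[0,0,0],[0,0,0]],"gripper":[0,0,0,0,0]}'
python3 - <<'E'
from h import *
im,c,s=pic('wrist','w1.png')
togo([.572,.394,.25],0)
M=Ro.from_rotvec(s['ee_rot']).as_matrix();R=np.array(c['R']);o=-R.T@c['t']
print('cam in tool',M.T@(o-s['tool_pos']),(M.T@R.T).round(3),c['fovy'])
print(ray(c,(256,192),0.02))
E
```

```text
time: 0.6
tool_pos: [0.2991, -0.3166, 0.3037]
ee_rot: [-3.066, -0.685, 0.0]
wrist_force: [1.2, -0.0, -0.5]
grip_width: 0.0853
grasp_force: 0.0
time: 1.1
tool_pos: [0.3744, -0.1596, 0.3038]
ee_rot: [-3.066, -0.685, 0.0]
wrist_force: [0.5, 0.1, 0.8]
grip_width: 0.0858
grasp_force: 0.0
time: 1.6
tool_pos: [0.4353, -0.0325, 0.3037]
ee_rot: [-3.064, -0.691, -0.001]
wrist_force: [0.4, -0.6, 1.0]
grip_width: 0.0853
grasp_force: 0.0Traceback (most recent call last):
  File "<stdin>", line 3, in <module>
  File "h.py", line 13, in togo
    print('pos',s['tool_pos'].round(4),'yaw',y0.round(2),'z',M[:,2].round(3),'t',round(s['time'],2),'w',s['grip_width'].round(4),'F',s['wrist_force'].round(1))
                                                                                                        ^^^^^^^^^^^^^^^^^^^^^
AttributeError: 'float' object has no attribute 'round'
```

View pics/w1.png

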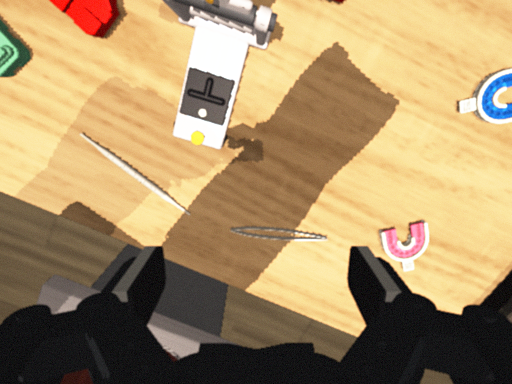

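Wrist view: plate with T ridges around (208,96), blue tray at (495,97) with its handle to the left, pink tray at (405,243). I'll measure the plate by segmentation.

```bash
sed -i "s/s\['grip_width'\].round(4)/round(s['grip_width'],4)/" h.py
python3 - <<'E'
from h import *
im=np.load('pics/w1.npy');c=calibration('wrist');s=read_state()
togo([.572,.394,.25],0)
M=Ro.from_rotvec(s['ee_rot']).as_matrix();R=np.array(c['R']);o=-R.T@c['t']
print('cam in tool',M.T@(o-s['tool_pos']),(M.T@R.T).round(3),c['fovy'])
g=im.max(2);m=np.zeros(g.shape,np.uint8);m[60:130,170:250]=(g[60:130,170:250]<110)
m=cv2.morphologyEx(m,cv2.MORPH_OPEN,np.ones((3,3)))
n,l,st,ce=cv2.connectedComponentsWithStats(m);k=1+st[1:,4].argmax();print(st[k])
ys,xs=np.where(l==k)
W=np.array([ray(c,(x,y),.022)[:2] for x,y in zip(xs,ys)],np.float32)
r=cv2.minAreaRect(W*1000);print(r)
# frame + plate outline: bright silver frame
for nm,uv,z in[('screw?',(198,138),.014),('frontL',(175,135),.014),('frontR',(220,147),.014)]: print(nm,ray(c,uv,z).round(4))
cv2.imwrite('pics/c2.png',np.hstack([cv2.resize(im[40:160,160:260,::-1],(500,600),interpolation=2),cv2.cvtColor(cv2.resize((l==k).astype(np.uint8)[40:160,160:260]*255,(300,360)),8)[:,:].repeat(1,0) if 0 else np.zeros((600,2,3),np.uint8)]))
E
```

```text
pos [ 0.4347 -0.0339  0.3036] yaw 25.4 z [-0.001  0.    -1.   ] t 1.65 w 0.0851 F [ 0.   0.1 -0.9]
tool slide [ 0.3076 -0.3276  0.0536]
turn z 0.4432 slide after turn [ 0.1373 -0.4279  0.0536] q6 2.45
cam in tool [ 0.07530988 -0.00116738 -0.07064873] [[-0.    -0.955 -0.296]
 [ 1.    -0.     0.   ]
 [-0.    -0.296  0.955]] 62.91293868532584
[ 181   69   45   48 1197]
((475.69000244140625, 47.46620178222656), (47.56214904785156, 45.06513977050781), 9.08049201965332)
screw? [0.4291 0.0383 0.014 ]
frontL [0.4211 0.0633 0.014 ]
frontR [0.4304 0.0115 0.014 ]
```

View pics/c2.png

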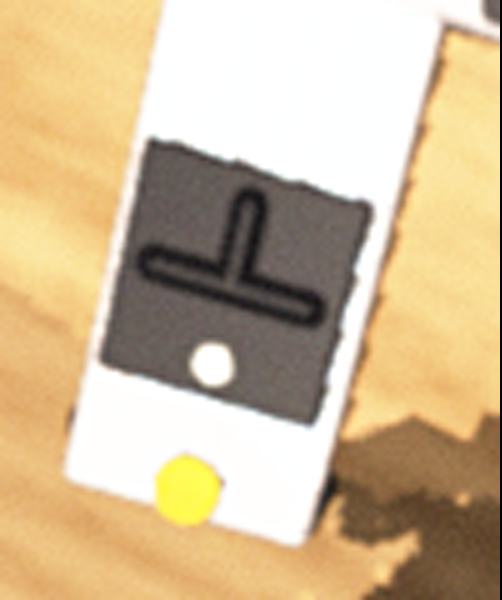

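```bash
python3 -m jog '{"slide":[[0,0,0],[0,0,0],[0,0,0],[0,0,0],[0,0,0]],"angular":[[0,0,-0.14],[0,0,-0.14],[0,0,-0.14],[0,0,-0.14],[0,0,-0.14]],"gripper":[0,0,0,0,0]}' >/dev/null
python3 -m jog '{"slide":[[0.03,0,0],[0.03,0,0],[0.03,0,0],[0.03,0,0],[0.03,0,0]],"angular":[[0,0,-0.08],[0,0,0],[0,0,0],[0,0,0],[0,0,0]],"gripper":[0,0,0,0,0]}' >/dev/null
python3 -m jog '{"slide":[[0.03,0,0],[0.03,0,0],[0.03,0,0],[0.03,0,0],[0.03,0,0]],"angular":[[0,0,0],[0,0,0],[0,0,0],[0,0,0],[0,0,0]],"gripper":[0,0,0,0,0]}' >/dev/null
python3 -m jog '{"slide":[[0.03,0,0],[0.03,0,0],[0.03,-0.006,0],[0.03,-0.006,0],[0.0,-0.006,0]],"angular":[[0,0,0],[0,0,0],[0,0,0],[0,0,0],[0,0,0]],"gripper":[0,0,0,0,0]}'
python3 - <<'E'
from h import *
im,c,s=pic('wrist','w2.png');togo([.572,.394,.25],70)
E
```

```text
time: 3.65
tool_pos: [0.5649, 0.3658, 0.3026]
ee_rot: [-2.574, -1.801, 0.001]
wrist_force: [-1.0, -1.0, 0.1]
grip_width: 0.0853
grasp_force: 0.0
pos [0.5637 0.3648 0.3029] yaw 69.95 z [-0.002 -0.001 -1.   ] t 3.7 w 0.0852 F [ 1.  -1.2 -0.3]
tool slide [ 0.0304 -0.0021  0.0529]
turn z -0.0008 slide after turn [ 0.0304 -0.0021  0.0529] q6 2.39
```

View pics/w2.png

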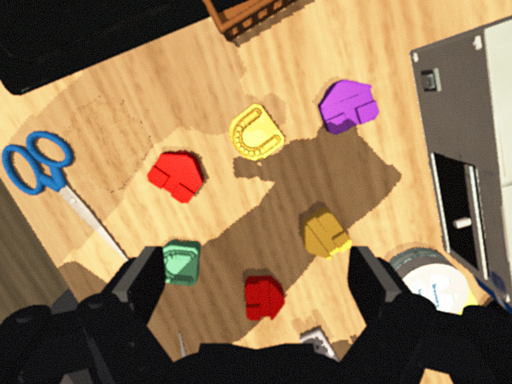

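Lower cast at (256,132), teeth up; upper cast at (326,233), flat T-groove side up. I'll zoom in on both in one crop.

```bash
python3 - <<'E'
from h import *
im=np.load('pics/w2.npy')[:,:,::-1]
cv2.imwrite('pics/c3.png',np.hstack([cv2.resize(im[95:170,220:293],(400,411),interpolation=2),cv2.resize(im[195:270,290:363],(400,411),interpolation=2)]))
E
```

```text
(no output)
```

View pics/c3.png

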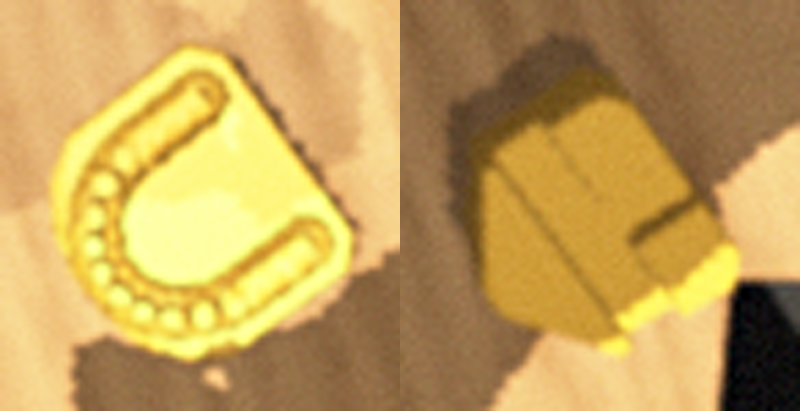

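```bash
cat >> h.py <<'E'
from scipy.optimize import minimize
def model(p,z0,z1):
    x,y,a=p[:3];f,r=p[3:5]
    q=np.array([[-25.5,-f],[-10,-28],[20,-28],[25.5,-r],[25.5,r],[20,28],[-10,28],[-25.5,f]])
    if len(p)>5: q=np.insert(q,[1,7],[[-p[5],-p[6]],[-p[5],p[6]]],0)
    q=q*1e-3;ca,sa=np.cos(a),np.sin(a);q=np.c_[x+ca*q[:,0]-sa*q[:,1],y+sa*q[:,0]+ca*q[:,1]]
    return [np.c_[q,np.full(len(q),z)] for z in(z0,z1)]
def fit(im,c,rect,x0,z0,z1,out,fg=None):
    m=np.zeros(im.shape[:2],np.uint8);cv2.grabCut(np.ascontiguousarray(im[:,:,::-1]),m,rect,np.zeros((1,65)),np.zeros((1,65)),6,cv2.GC_INIT_WITH_RECT)
    m=((m==1)|(m==3)).astype(np.uint8);m=cv2.morphologyEx(m,cv2.MORPH_OPEN,np.ones((3,3)))
    n,l,st,ce=cv2.connectedComponentsWithStats(m);m=(l==1+st[1:,4].argmax())
    u0,v0,w,h=rect;S=8
    M=cv2.resize(m[v0:v0+h,u0:u0+w].astype(np.uint8),None,fx=S,fy=S,interpolation=0)
    def pts(p): return (np.array([proj(c,X) for q in model(p,z0,z1) for X in q])-[u0,v0]+.5)*S
    def cost(p):
        A=np.zeros_like(M);cv2.fillConvexPoly(A,cv2.convexHull(pts(p).astype(np.float32)).astype(np.int32),1)
        return (A!=M).sum()/M.sum()
    best=None
    for k in range(3):
        sim=np.array([x0 if best is None else best.x]*(len(x0)+1),float);d=[.006,.006,.15,3,3,3,3]
        for i in range(len(x0)): sim[i+1,i]+=d[i]*(-1)**k
        best=minimize(cost,sim[0],method='Nelder-Mead',options=dict(initial_simplex=sim,maxiter=600))
    p=best.x;print('fit',p[:2].round(4),'yaw',np.degrees(p[2]).round(2),p[3:].round(1),'cost',round(best.fun,3))
    v=cv2.resize(im[v0:v0+h,u0:u0+w,::-1],None,fx=S,fy=S,interpolation=2);
    cs,_=cv2.findContours(M,0,1);cv2.drawContours(v,cs,-1,(0,0,255),1)
    P=pts(p).astype(np.int32);n=len(P)//2;cv2.polylines(v,[P[:n],P[n:]],True,(255,0,0),1);cv2.imwrite('pics/'+out,v);return p
E
python3 - <<'E'
from h import *
im=np.load('pics/w2.npy');c=calibration('wrist')
e=lambda u,v,z:ray(c,(220+u/5.48,95+v/5.48),z)
a,b=e(235,60,.02),e(352,220,.02);d=a-b;print('rear edge',a.round(4),b.round(4),np.degrees(np.arctan2(-d[0],d[1])))
print('c',ray(c,(256,130),.02))
cy=np.arctan2(*(ray(c,(270,122),.02)-ray(c,(244,140),.02))[[1,0]]);print(np.degrees(cy))
p=fit(im,c,(220,92,75,82),[*ray(c,(256,130),.012)[:2],cy,14,20,20,22],0,.02,'f1.png')
e=lambda u,v,z:ray(c,(290+(u-400)/5.48,195+v/5.48),z)
cu=ray(c,(326,233),.02);cy=np.arctan2(*(e(640,160,.029)-e(550,250,.029))[[1,0]]);print(cu,np.degrees(cy))
# upper: groove lines
for uv in[(480,155),(620,320),(540,125),(670,300),(630,240),(705,200)]:print(uv,e(*uv,.029)[:2].round(4))
E
```

```text
rear edge [0.5908 0.4211 0.02  ] [0.6026 0.3832 0.02  ] 17.282352348345956
c [0.5748829  0.39939687 0.02      ]
14.368823276841246
fit [0.5708 0.3945] yaw 16.15 [ 9.9 21.3 20.4 20.4] cost 0.047
[0.61285179 0.25208106 0.02      ] 29.62825371737837
(480, 155) [0.5919 0.2776]
(620, 320) [0.6093 0.2287]
(540, 125) [0.6062 0.2799]
(670, 300) [0.6212 0.2297]
(630, 240) [0.6169 0.247 ]
(705, 200) [0.6349 0.2506]
```

View pics/f1.png

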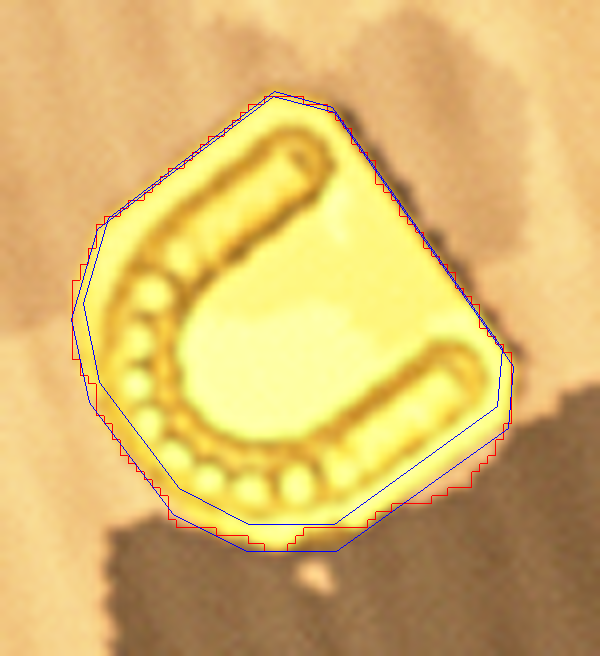

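Fit looks good: lower cast at (0.571, 0.3945), yaw about 16.5°. Next: check where the open tips stand from the image, and the upper cast pose.

```bash
python3 - <<'E'
from h import *
im=np.load('pics/w2.npy');c=calibration('wrist');s=read_state();M=Ro.from_rotvec(s['ee_rot']).as_matrix()
for z in(.055,.06,.065,.073):
    print(z,[proj(c,s['tool_pos']+M@np.array([x,y,z])).round(0).tolist() for x in(.011,-.011) for y in(-.0425,.0425)])
p=fit(im,c,(285,192,78,78),[.6130,.252,np.radians(29),8,20],.009,.029,'f2.png')
f=cv2.imread('pics/f2.png');z=cv2.resize(cv2.imread('pics/w2.png')[235:384,100:420],None,fx=2,fy=2)
o=np.zeros((600,800,3),np.uint8);f=cv2.resize(f,None,fx=.48,fy=.48);o[:f.shape[0],:f.shape[1]]=f;o[302:600,:640]=z[:298];cv2.imwrite('pics/c4.png',o)
togo([.571+.005*np.cos(np.radians(16.5)),.3945+.005*np.sin(np.radians(16.5)),.2],196.5)
E
```

```text
0.055 [[162.0, 247.0], [354.0, 247.0], [167.0, 289.0], [350.0, 289.0]]
0.06 [[166.0, 242.0], [351.0, 241.0], [169.0, 283.0], [347.0, 283.0]]
0.065 [[168.0, 237.0], [348.0, 237.0], [172.0, 277.0], [344.0, 277.0]]
0.073 [[173.0, 230.0], [343.0, 230.0], [176.0, 269.0], [340.0, 269.0]]
fit [0.6084 0.2481] yaw 21.36 [-0.4 15.3] cost 0.173
pos [0.5637 0.3648 0.3029] yaw 69.95 z [-0.002 -0.001 -1.   ] t 3.7 w 0.0852 F [ 1.  -1.2 -0.3]
tool slide [0.0335 0.0008 0.1029]
turn z -2.2087 slide after turn [-0.0206  0.0264  0.1029] q6 2.39
```

View pics/c4.png

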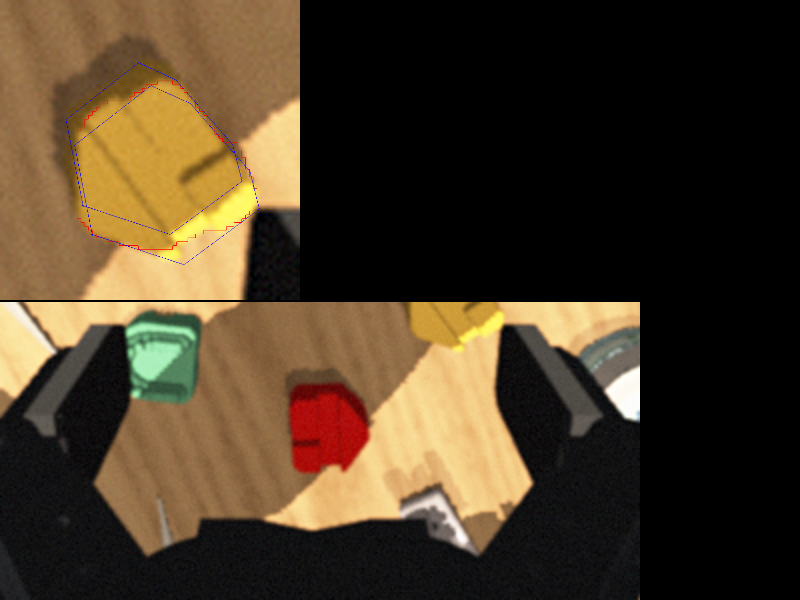

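```bash
python3 -m jog '{"slide":[[0,0,0.006],[0,0,0.006],[0,0,0.006],[0,0,0.006],[0,0,0.006]],"angular":[[0,0,-0.14],[0,0,-0.14],[0,0,-0.14],[0,0,-0.14],[0,0,-0.14]],"gripper":[0,0,0,0,0]}' >/dev/null
python3 -m jog '{"slide":[[0,0,0.006],[0,0,0.006],[0,0,0.006],[0,0,0.006],[0,0,0.006]],"angular":[[0,0,-0.14],[0,0,-0.14],[0,0,-0.14],[0,0,-0.14],[0,0,-0.14]],"gripper":[0,0,0,0,0]}' >/dev/null
python3 -m jog '{"slide":[[0,0,0.006],[0,0,0.006],[0,0,0.006],[0,0,0.006],[0,0,0.006]],"angular":[[0,0,-0.14],[0,0,-0.14],[0,0,-0.14],[0,0,-0.14],[0,0,-0.14]],"gripper":[0,0,0,0,0]}' >/dev/null
python3 -m jog '{"slide":[[-0.01,0.013,0],[-0.01,0.013,0.01],[0,0,0.005],[0,0,0]],"angular":[[0,0,-0.11],[0,0,0],[0,0,0],[0,0,0]],"gripper":[0,0,0,0]}'
python3 - <<'E'
from h import *
im,c,s=pic('wrist','w3.png')
p=fit(im,c,(150,75,220,190),[.571,.3945,np.radians(16.5),10,21,20,20],0,.02,'f3.png')
f=cv2.imread('pics/f3.png');cv2.imwrite('pics/f3.png',cv2.resize(f,(660,570)))
a=p[2];togo([p[0]+.005*np.cos(a),p[1]+.005*np.sin(a),.07],180+np.degrees(a))
E
```

```text
time: 5.6
tool_pos: [0.5772, 0.3924, 0.1978]
ee_rot: [0.449, -3.107, 0.002]
wrist_force: [0.3, -0.4, 0.3]
grip_width: 0.0852
grasp_force: 0.0
fit [0.5991 0.3146] yaw -56.62 [-146.9  -38.2   57.4  337.3] cost 0.199
pos [0.5773 0.3925 0.1985] yaw -163.55 z [-0.001 -0.001 -1.   ] t 5.65 w 0.0851 F [-0.9 -0.5 -0.1]
tool slide [-0.0005 -0.0856  0.1286]
turn z 1.2752 slide after turn [-0.082  -0.0245  0.1286] q6 0.21
```

View pics/f3.png

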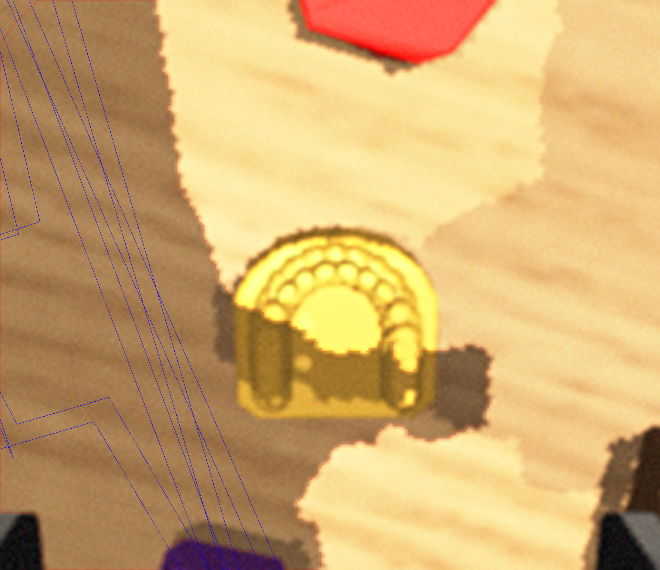

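The cast is square in view; sides at u≈229 and 296, rear top edge at v≈214. I'll convert these directly, because the grabCut fit failed on this large rectangle.

```bash
python3 - <<'E'
from h import *
c=calibration('wrist');s=read_state();M=Ro.from_rotvec(s['ee_rot']).as_matrix()
for n,u,v,z in[('L',236,370,.02),('R',437,370,.02),('rear',335,416,.02),('front',338,230,.02)]:
    print(n,(M.T@(ray(c,(150+u/3,75+v/3),z)-s['tool_pos']))[:2].round(4))
E
```

```text
L [-0.0084 -0.0219]
R [-0.0084  0.0342]
rear [-0.0222  0.0058]
front [0.031  0.0063]
```

```bash
python3 -m jog '{"slide":[[0,0.0055,0.02],[0,0,0.03],[0,0,0.03],[0,0,0.025],[0,0,0.014]],"angular":[[0,0,0],[0,0,0],[0,0,0],[0,0,0],[0,0,0]],"gripper":[0,0,0,0,0]}' 
python3 -m jog '{"slide":[[0,0,0.009],[0,0,0],[0,0,0],[0,0,0],[0,0,0]],"angular":[[0,0,0],[0,0,0],[0,0,0],[0,0,0],[0,0,0]],"gripper":[0,0.4,0.5,0.5,0.5]}' 35
python3 -m jog '{"slide":[[0,0,0],[0,0,0],[0,0,0]],"angular":[[0,0,0],[0,0,0],[0,0,0]],"gripper":[0.6,0.6,0.6]}' 35
```

```text
time: 6.15
tool_pos: [0.5752, 0.3979, 0.0783]
ee_rot: [0.449, -3.107, 0.002]
wrist_force: [-0.7, -0.5, -0.2]
grip_width: 0.0854
grasp_force: 0.0
time: 6.65
tool_pos: [0.5768, 0.3998, 0.0725]
ee_rot: [-0.451, 3.107, 0.001]
wrist_force: [-0.4, -1.4, 6.0]
grip_width: 0.055
grasp_force: 38.5
time: 6.95
tool_pos: [0.5769, 0.3998, 0.0725]
ee_rot: [-0.451, 3.107, 0.001]
wrist_force: [-0.9, -1.6, 7.1]
grip_width: 0.055
grasp_force: 38.6
```

```bash
python3 -m jog '{"slide":[[0,0,-0.01],[0,0,-0.03],[0,0,-0.04],[0,0,-0.04],[0,0,-0.04]],"angular":[[0,0,0],[0,0,0],[0,0,0],[0,0,0],[0,0,0]],"gripper":[0.6,0.6,0.6,0.6,0.6]}'
python3 - <<'E'
from h import *
togo([.46,.146,.24],189.5)
E
```

```text
time: 7.45
tool_pos: [0.5757, 0.3993, 0.2332]
ee_rot: [-0.451, 3.109, 0.0]
wrist_force: [-0.0, 0.1, -1.4]
grip_width: 0.055
grasp_force: 37.7
pos [0.5757 0.3993 0.2332] yaw -163.48 z [ 0.  0. -1.] t 7.45 w 0.055 F [-0.   0.1 -1.4]
tool slide [ 0.183  -0.21   -0.0068]
turn z 0.1225 slide after turn [ 0.1559 -0.2308 -0.0068] q6 0.21
```

```bash
python3 -m jog '{"slide":[[0.0,0,0],[0.026,-0.038,0],[0.026,-0.038,0],[0.026,-0.038,0],[0.026,-0.038,0]],"angular":[[0,0,0.1225],[0,0,0],[0,0,0],[0,0,0],[0,0,0]],"gripper":[0.6,0.6,0.6,0.6,0.6]}' >/dev/null
python3 -m jog '{"slide":[[0.026,-0.038,0],[0.026,-0.038,0],[0,0,0],[0,0,0]],"angular":[[0,0,0],[0,0,0],[0,0,0],[0,0,0]],"gripper":[0.6,0.6,0.6,0.6]}'
python3 - <<'E'
from h import *
im,c,s=pic('wrist','w4.png');togo([.46,.146,.24],189.5)
cv2.imwrite('pics/w4b.png',cv2.resize(im[:,:,::-1],(800,600),interpolation=2))
E
```

```text
time: 8.35
tool_pos: [0.4598, 0.1482, 0.2319]
ee_rot: [-0.257, 3.13, 0.001]
wrist_force: [0.9, 0.1, -0.2]
grip_width: 0.0554
grasp_force: 37.8
pos [0.4603 0.1489 0.2318] yaw -170.54 z [ 0.002  0.001 -1.   ] t 8.4 w 0.0552 F [ 0.4  0.7 -2. ]
tool slide [ 0.0008 -0.0028 -0.0082]
turn z -0.0007 slide after turn [ 0.0008 -0.0028 -0.0082] q6 -0.0
```

View pics/w4b.png

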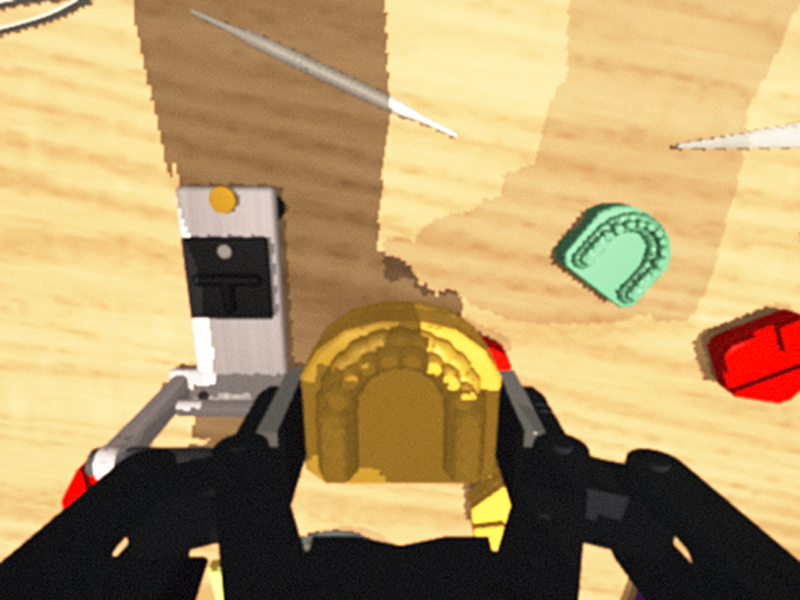

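The held cast is square in the gripper, and the plate is clearly visible at (115–175, 152–203) px.

```bash
python3 - <<'E'
from h import *
im=np.load('pics/w4.npy');c=calibration('wrist');s=read_state();M=Ro.from_rotvec(s['ee_rot']).as_matrix()
g=cv2.GaussianBlur(im,(3,3),0).max(2);m=np.zeros(g.shape,np.uint8);m[145:210,110:180]=(g[145:210,110:180]<95)
m=cv2.morphologyEx(m,cv2.MORPH_CLOSE,np.ones((5,5)));m=cv2.morphologyEx(m,cv2.MORPH_OPEN,np.ones((5,5)))
n,l,st,ce=cv2.connectedComponentsWithStats(m);k=1+st[1:,4].argmax();print(st[k],ce[k])
cs,_=cv2.findContours((l==k).astype(np.uint8),0,1)
W=np.array([ray(c,p[0],.022)[:2] for p in cs[0]],np.float32);r=cv2.minAreaRect(W*1000);print(r)
f=1.5625
for n,u,v,z in[('Tl',196,281,.025),('Tr',262,281,.025),('stem',229,311,.025),('yellow',222,199,.014),('corner fl',181,187,.014),('corner fr',277,187,.014),('r right',288,372,.014)]:
    print(n,ray(c,(u/f,v/f),z).round(4))
# cast in tool frame
def rt(u,v,zt):
    R=np.array(c['R']);o=M.T@(-R.T@c['t']-s['tool_pos']);F=192/np.tan(np.radians(c['fovy'])/2)
    d=M.T@R.T@np.array([(u/f-c['cx'])/F,(v/f-c['cy'])/F,1]);return o+d*(zt-o[2])/d[2]
for n,u,v in[('rearL',320,482),('rearR',484,482),('L',303,400),('R',500,400)]:print(n,rt(u,v,.0525).round(4))
v=cv2.resize(im[130:240,100:190,::-1],None,fx=4,fy=4,interpolation=2);cv2.imwrite('pics/c5.png',v)
E
```

```text
[ 118  152   57   52 2650] [146.53056604 177.38339623]
((476.3445739746094, 49.89597702026367), (48.762813568115234, 49.142494201660156), 9.443532943725586)
Tl [0.4801 0.032  0.025 ]
Tr [0.4738 0.0702 0.025 ]
stem [0.4956 0.0522 0.025 ]
yellow [0.4318 0.0406 0.014 ]
corner fl [0.4289 0.0169 0.014 ]
corner fr [0.4198 0.0714 0.014 ]
r right [0.5356 0.089  0.014 ]
rearL [-0.0197 -0.0228  0.0525]
rearR [-0.0197  0.026   0.0525]
L [ 0.0076 -0.0263  0.0525]
R [0.0076 0.0291 0.0525]
```

View pics/c5.png

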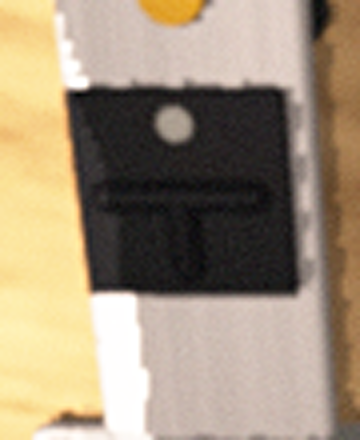

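```bash
python3 -m jog '{"slide":[[-0.001,-0.033,0],[-0.001,-0.034,0],[-0.002,-0.034,0],[0,0,0],[0,0,0]],"angular":[[0,0,0],[0,0,0],[0,0,0],[0,0,0],[0,0,0]],"gripper":[0.6,0.6,0.6,0.6,0.6]}'
python3 - <<'E'
from h import *
togo([.4822,.0495,.12],189.44)
E
```

```text
time: 8.9
tool_pos: [0.4811, 0.0502, 0.2309]
ee_rot: [-0.259, 3.131, 0.001]
wrist_force: [-0.5, 0.6, -0.8]
grip_width: 0.0551
grasp_force: 38.0
pos [0.4811 0.0502 0.2309] yaw -170.53 z [ 0.  0. -1.] t 8.9 w 0.0551 F [-0.5  0.6 -0.8]
tool slide [-0.001  -0.0009  0.1109]
turn z 0.0006 slide after turn [-0.001  -0.0009  0.1109] q6 -0.21
```

```bash
python3 -m jog '{"slide":[[-0.001,-0.001,0.03],[0,0,0.03],[0,0,0.03],[0,0,0.022],[0,0,0]],"angular":[[0,0,0],[0,0,0],[0,0,0],[0,0,0],[0,0,0]],"gripper":[0.6,0.6,0.6,0.6,0.6]}'
python3 - <<'E'
from h import *
im,c,s=pic('wrist','w5.png');togo([.4822,.0495,.0945],189.44)
b,cs,_=pic('scene','s5.png');top,_,_=pic('top','t5.png')
x,y=proj(cs,[.476,.049,.04]).astype(int);u,v=258*1,0
A=cv2.resize(im[60:384,100:420,::-1],(480,486),interpolation=2);B=cv2.resize(b[y-40:y+40,x-26:x+27,::-1],(320,486),interpolation=2)
cv2.imwrite('pics/c6.png',np.hstack([A,B]))
E
```

```text
time: 9.4
tool_pos: [0.4797, 0.0506, 0.1166]
ee_rot: [0.263, -3.126, -0.002]
wrist_force: [0.4, -0.3, -1.3]
grip_width: 0.0549
grasp_force: 38.0
pos [0.4807 0.0504 0.1182] yaw -170.39 z [-0.003  0.    -1.   ] t 9.45 w 0.0548 F [ 0.9  0.2 -1.8]
tool slide [-0.0014 -0.0011  0.0237]
turn z 0.0029 slide after turn [-0.0014 -0.0011  0.0237] q6 -0.21
```

View pics/c6.png

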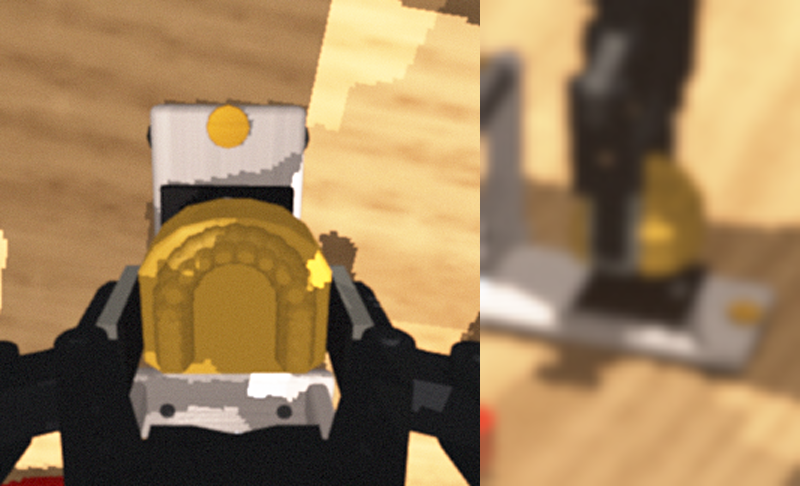

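Cast over the plate, aligned in yaw; I'll check the lateral offset from the plate and frame edges.

```bash
python3 - <<'E'
from h import *
c=calibration('wrist');s=read_state();M=Ro.from_rotvec(s['ee_rot']).as_matrix()
f=lambda u,v,z:(M.T@(ray(c,(100+u/1.5,60+v/1.5),z)-s['tool_pos'])).round(4)[:2]
zc=s['tool_pos'][2]-.0525
for n,u,v,z in[('plateFL',160,187,.022),('plateFR',296,187,.022),('frameL',151,110,.014),('frameR',307,110,.014),('castL',141,280,zc),('castR',330,280,zc),('castrearL',157,372,zc),('castrearR',314,372,zc)]:print(n,f(u,v,z))
print(c['cx'],c['cy'])
E
```

```text
plateFL [ 0.027  -0.0266]
plateFR [0.027  0.0241]
frameL [ 0.0545 -0.0299]
frameR [0.0545 0.0281]
castL [ 0.0121 -0.026 ]
castR [0.0121 0.0288]
castrearL [-0.0195 -0.0229]
castrearR [-0.0195  0.0258]
256.0577462749093 190.11620320118877
```

```bash
python3 -m jog '{"slide":[[-0.003,-0.002,0.006],[0,0,0.005],[0,0,0],[0,0,0.004],[0,0,0]],"angular":[[0,0,0],[0,0,0],[0,0,0],[0,0,0],[0,0,0]],"gripper":[0.6,0.6,0.6,0.6,0.6]}'
python3 -m jog '{"slide":[[0,0,0.003],[0,0,0.003],[0,0,0]],"angular":[[0,0,0],[0,0,0],[0,0,0]],"gripper":[0.6,0.6,0.6]}'
```

```text
time: 10.05
tool_pos: [0.4846, 0.0475, 0.1036]
ee_rot: [0.26, -3.13, -0.0]
wrist_force: [-1.1, -0.5, -1.6]
grip_width: 0.055
grasp_force: 38.1
time: 10.35
tool_pos: [0.4845, 0.0475, 0.0975]
ee_rot: [0.26, -3.13, -0.0]
wrist_force: [-0.4, 0.9, -1.2]
grip_width: 0.055
grasp_force: 38.1
```

```bash
python3 -m jog '{"slide":[[0,0,0.001],[0,0,0.001],[0,0,0]],"angular":[[0,0,0],[0,0,0],[0,0,0]],"gripper":[0.6,0.6,0.6]}'
python3 -m jog '{"slide":[[0,0,0.001],[0,0,0.001],[0,0,0]],"angular":[[0,0,0],[0,0,0],[0,0,0]],"gripper":[0.6,0.6,0.6]}'
```

```text
time: 10.65
tool_pos: [0.4845, 0.0475, 0.0961]
ee_rot: [0.26, -3.13, 0.0]
wrist_force: [-3.0, 0.4, 5.6]
grip_width: 0.055
grasp_force: 38.9
time: 10.95
tool_pos: [0.4838, 0.0474, 0.0944]
ee_rot: [0.26, -3.129, 0.0]
wrist_force: [-7.9, -1.9, 15.0]
grip_width: 0.0556
grasp_force: 39.8
```

```bash
python3 -m jog '{"slide":[[0,0,-0.003],[0.002,0,0],[0,0,0.0],[0,0,0.0015],[0,0,0]],"angular":[[0,0,0],[0,0,0],[0,0,0],[0,0,0],[0,0,0]],"gripper":[0.6,0.6,0.6,0.6,0.6]}'
python3 -m jog '{"slide":[[0,0,0.001],[0,0,0.001],[0,0,0]],"angular":[[0,0,0],[0,0,0],[0,0,0]],"gripper":[0.6,0.6,0.6]}'
```

```text
time: 11.45
tool_pos: [0.4828, 0.0472, 0.0951]
ee_rot: [0.26, -3.131, -0.0]
wrist_force: [-0.2, -0.4, -1.7]
grip_width: 0.0547
grasp_force: 38.1
time: 11.75
tool_pos: [0.4829, 0.0472, 0.0944]
ee_rot: [-0.26, 3.13, -0.0]
wrist_force: [-5.9, -0.0, 18.9]
grip_width: 0.0552
grasp_force: 40.3
```

```bash
python3 -m jog '{"slide":[[0,0,-0.0005],[0,0,0],[0,0,0],[0,0,0]],"angular":[[0,0,0],[0,0,0],[0,0,0],[0,0,0]],"gripper":[0.2,0.1,0,0]}'
python3 -m jog '{"slide":[[0,0,-0.02],[0,0,-0.03],[0,0,-0.03],[0,0,-0.03],[0,0,0]],"angular":[[0,0,0],[0,0,0],[0,0,0],[0,0,0],[0,0,0]],"gripper":[0,0,0,0,0]}'
python3 - <<'E'
from h import *
im,c,s=pic('wrist','w6.png');togo([.61,-.247,.25],189.44)
cv2.imwrite('pics/c7.png',cv2.resize(im[60:320,110:400,::-1],(669,600),interpolation=2))
E
```

```text
time: 12.15
tool_pos: [0.4828, 0.0472, 0.0938]
ee_rot: [0.26, -3.131, -0.0]
wrist_force: [0.0, -0.0, -0.5]
grip_width: 0.0854
grasp_force: 0.0
time: 12.65
tool_pos: [0.4849, 0.0471, 0.2073]
ee_rot: [-0.26, 3.125, -0.001]
wrist_force: [0.6, 0.2, 0.2]
grip_width: 0.0853
grasp_force: 0.0
pos [0.484  0.0471 0.2054] yaw -170.51 z [ 0.004 -0.    -1.   ] t 12.7 w 0.0853 F [ 0.1 -1.7 -1.1]
tool slide [-0.0759 -0.3109 -0.0441]
turn z 0.0009 slide after turn [-0.0762 -0.3109 -0.0441] q6 -0.22
```

View pics/c7.png

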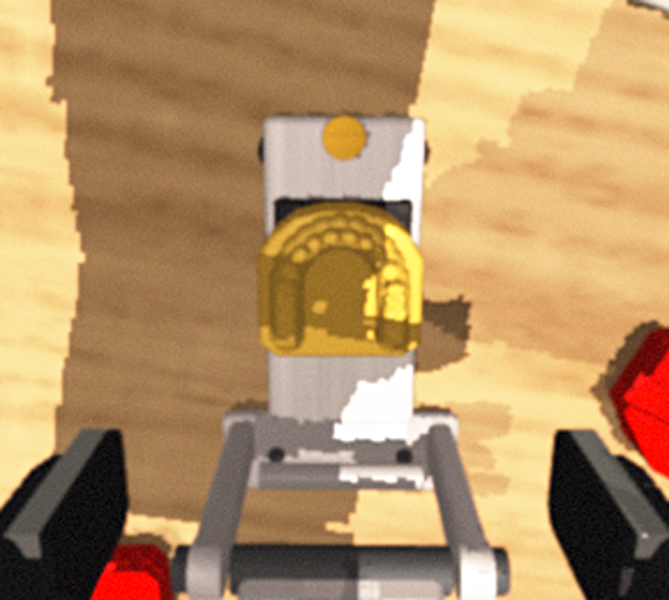

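Lower cast is seated: the arch is centred on the plate, square to the frame, front towards the front. The picture budget is now spent, so I work numerically from here. Next is the blue tray.

```bash
python3 -m jog '{"slide":[[0,-0.03,-0.01],[0,-0.035,-0.01],[0,-0.035,-0.01],[0,-0.035,0],[0,-0.035,0]],"angular":[[0,0,0],[0,0,0],[0,0,0],[0,0,0.12],[0,0,0.14]],"gripper":[0,0,0,0,0]}' >/dev/null
python3 -m jog '{"slide":[[0,-0.035,0],[0,-0.035,0],[0,-0.035,0],[0,-0.02,0],[0,0,0]],"angular":[[0,0,0.14],[0,0,0.14],[0,0,0.14],[0,0,0.14],[0,0,0.14]],"gripper":[0,0,0,0,0]}' 
python3 - <<'E'
from h import *
togo([.604,-.24,.235],135)
c=calibration('top')
im=np.load('pics/top0.npy').astype(int)
m=(im[:,:,2]>im[:,:,0]+40);m[:160]=0;m[200:]=0;m[:,:330]=0;m[:,375:]=0
v,u=np.where(m);print(len(u),ray(c,(u.mean(),v.mean()),.01).round(4))
E
```

```text
time: 13.7
tool_pos: [0.4711, -0.2418, 0.2323]
ee_rot: [-1.227, -2.89, 0.0]
wrist_force: [0.1, 0.1, -0.8]
grip_width: 0.0849
grasp_force: 0.0
pos [ 0.4711 -0.2418  0.2323] yaw 133.98 z [-0.002  0.001 -1.   ] t 13.7 w 0.0849 F [ 0.1  0.1 -0.8]
tool slide [-0.091   0.0969 -0.003 ]
turn z -0.0178 slide after turn [-0.0927  0.0952 -0.003 ] q6 0.19
65 [ 0.6135 -0.2451  0.01  ]
```

```bash
python3 -m jog '{"slide":[[-0.023,0.024,0],[-0.023,0.024,0],[-0.023,0.024,0],[-0.022,0.024,0],[0,0,0]],"angular":[[0,0,0],[0,0,0],[0,0,0],[0,0,0],[0,0,0]],"gripper":[0,0,0,0,0]}' >/dev/null
cat >> h.py <<'E'
def tray(im,c,z=.009,box=None):
    i=cv2.cvtColor(im,cv2.COLOR_RGB2HSV).astype(int)
    m=((abs(i[:,:,0]-108)<18)&(i[:,:,1]>110)&(i[:,:,2]>40)).astype(np.uint8)
    if box: k=np.zeros_like(m);k[box[1]:box[3],box[0]:box[2]]=1;m=m*k
    n,l,st,ce=cv2.connectedComponentsWithStats(m);k=1+st[1:,4].argmax();print('blue',st[k],ce[k].round(1))
    m=cv2.morphologyEx((l==k).astype(np.uint8),cv2.MORPH_CLOSE,np.ones((3,3)))
    ys,xs=np.where(m>0);W=np.array([ray(c,(x,y),z)[:2] for x,y in zip(xs,ys)])*1000
    def cost(p):
        x,y,a,b,r=p;ca,sa=np.cos(a),np.sin(a);q=(W-[x,y])@np.array([[ca,-sa],[sa,ca]])
        t=np.linspace(-np.pi/2,np.pi/2,61);L=np.r_[np.c_[np.linspace(16,0,20),np.full(20,-r)],np.c_[-b*np.cos(t),r*np.sin(t)],np.c_[np.linspace(0,16,20),np.full(20,r)]]
        from scipy.spatial import cKDTree
        d=cKDTree(L).query(q)[0];e=cKDTree(q).query(L)[0];return (d**2).mean()+(np.maximum(e,0)**2).mean()
    best=min((minimize(cost,[*W.mean(0),a,18,18],method='Nelder-Mead',options=dict(maxiter=1500)) for a in np.radians([0,90,180,270])),key=lambda o:o.fun)
    p=best.x;print('tray',p[:2].round(1),'yaw',(np.degrees(p[2])%360).round(1),p[3:].round(1),'rms',round(best.fun**.5,2));return p,m
E
python3 - <<'E'
from h import *
im,c,s=pic('wrist','w7.png');p,m=tray(im,c)
a=p[2];h=np.array([p[0]-43*np.cos(a),p[1]-43*np.sin(a),9])/1e3;print('handle px',proj(c,h),im[tuple(proj(c,h).astype(int)[::-1])])
# outer rim width: profile across the sides at tray x=8
for xx in(4,8,12):
  prof=[]
  for y in range(-36,37,1):
    X=np.array([p[0]+xx*np.cos(a)-y*np.sin(a),p[1]+xx*np.sin(a)+y*np.cos(a),11])/1e3;q=proj(c,X).round().astype(int);prof.append(int(im[q[1],q[0]].min()))
  print(xx,prof)
togo([(p[0]+8*np.cos(a))/1e3,(p[1]+8*np.sin(a))/1e3,.076],np.degrees(a)+180)
E
```

```text
blue [ 229  168   50   43 1163] [254.4 187.9]
tray [ 616.9 -248.8] yaw 309.1 [18.9 17.5] rms 3.73
handle px [258.45483063 147.76458764] [231 219 195]
4 [71, 67, 76, 70, 77, 72, 72, 108, 150, 177, 170, 141, 94, 48, 35, 36, 31, 28, 30, 34, 28, 38, 42, 48, 34, 56, 100, 86, 70, 73, 74, 77, 72, 72, 66, 74, 69, 74, 75, 85, 71, 76, 78, 77, 82, 98, 59, 37, 40, 39, 33, 29, 31, 34, 24, 23, 22, 37, 34, 35, 66, 140, 169, 179, 168, 126, 78, 71, 75, 68, 80, 76, 78]
8 [76, 71, 79, 76, 71, 76, 79, 128, 167, 174, 167, 151, 82, 33, 33, 36, 34, 24, 27, 30, 22, 37, 39, 45, 32, 38, 51, 85, 71, 69, 71, 71, 70, 69, 76, 76, 69, 73, 77, 80, 73, 75, 69, 74, 78, 75, 41, 34, 34, 33, 38, 28, 30, 30, 35, 26, 29, 34, 34, 51, 120, 158, 178, 181, 144, 95, 73, 77, 78, 81, 86, 77, 83]
12 [77, 68, 71, 83, 70, 66, 82, 130, 171, 178, 158, 139, 62, 37, 38, 37, 25, 30, 32, 34, 31, 30, 41, 37, 43, 40, 73, 82, 61, 65, 74, 72, 79, 76, 67, 77, 77, 69, 77, 79, 76, 81, 70, 71, 76, 95, 54, 32, 35, 32, 34, 33, 25, 23, 21, 15, 25, 35, 26, 39, 71, 148, 171, 177, 159, 118, 85, 77, 80, 77, 85, 82, 82]
pos [ 0.6057 -0.2369  0.2314] yaw 134.56 z [-0.002  0.001 -1.   ] t 14.25 w 0.0856 F [-0.3  0.2  0.5]
tool slide [-0.0247 -0.001   0.1554]
turn z 0.0957 slide after turn [-0.0247  0.0013  0.1554] q6 0.31
```

```bash
python3 - <<'E'
from h import *
im=np.load('pics/w7.npy');c=calibration('wrist');p,m=tray(im,c);a=p[2]
for y in(0,18,-18):
  o=[]
  for x in range(-56,34,2):
    X=np.array([p[0]+x*np.cos(a)-y*np.sin(a),p[1]+x*np.sin(a)+y*np.cos(a),11])/1e3;q=proj(c,X).round().astype(int);o.append((x,*im[q[1],q[0]].tolist()))
  print(y,' '.join(f"{t[0]}:{t[1]},{t[3]}" for t in o))
E
```

```text
blue [ 229  168   50   43 1163] [254.4 187.9]
tray [ 614.7 -248.8] yaw 309.1 [18.9 17.5] rms 3.73
0 -56:110,51 -54:103,48 -52:108,56 -50:122,64 -48:110,63 -46:201,159 -44:232,194 -42:215,177 -40:224,179 -38:222,181 -36:222,182 -34:231,194 -32:223,184 -30:159,127 -28:218,178 -26:191,166 -24:49,164 -22:36,154 -20:39,121 -18:30,119 -16:36,157 -14:37,165 -12:117,117 -10:224,184 -8:192,146 -6:155,73 -4:156,75 -2:150,73 0:151,75 2:147,68 4:147,69 6:155,75 8:153,69 10:159,73 12:154,77 14:160,80 16:155,76 18:161,82 20:149,69 22:143,67 24:148,71 26:147,72 28:145,68 30:147,68 32:147,70
18 -56:103,51 -54:106,52 -52:108,51 -50:105,53 -48:107,51 -46:107,54 -44:110,57 -42:136,64 -40:145,69 -38:142,67 -36:148,68 -34:145,68 -32:152,74 -30:154,71 -28:131,73 -26:101,52 -24:136,99 -22:183,144 -20:219,176 -18:208,170 -16:80,152 -14:27,144 -12:33,167 -10:43,167 -8:28,119 -6:19,107 -4:23,129 -2:38,144 0:22,105 2:38,113 4:24,109 6:28,113 8:35,116 10:30,115 12:21,105 14:20,112 16:33,104 18:138,83 20:149,67 22:149,69 24:158,75 26:150,73 28:153,78 30:154,72 32:166,87
-18 -56:102,50 -54:110,61 -52:111,56 -50:106,51 -48:112,56 -46:151,76 -44:147,66 -42:143,67 -40:141,64 -38:150,79 -36:151,72 -34:152,74 -32:152,72 -30:156,80 -28:155,76 -26:107,50 -24:124,89 -22:154,127 -20:218,178 -18:223,183 -16:131,147 -14:41,145 -12:43,170 -10:46,168 -8:35,143 -6:27,118 -4:23,122 -2:27,146 0:31,117 2:31,116 4:30,118 6:23,112 8:27,112 10:32,113 12:32,114 14:39,122 16:45,105 18:148,72 20:156,70 22:150,69 24:157,80 26:147,69 28:154,74 30:151,70 32:158,80
```

```bash
python3 - <<'E'
from h import *
a=np.radians(309.1);togo([.6147+.008*np.cos(a),-.2488+.008*np.sin(a),.076],129.1)
E
```

```text
pos [ 0.6057 -0.2369  0.2314] yaw 134.56 z [-0.002  0.001 -1.   ] t 14.25 w 0.0856 F [-0.3  0.2  0.5]
tool slide [-0.0232 -0.0026  0.1554]
turn z 0.0954 slide after turn [-0.0233 -0.0004  0.1554] q6 0.31
```

```bash
python3 -m jog '{"slide":[[-0.0233,-0.001,0.02],[0,0,0.035],[0,0,0.035],[0,0,0.035],[0,0,0.025]],"angular":[[0,0,0.095],[0,0,0],[0,0,0],[0,0,0],[0,0,0]],"gripper":[0,0,0,0,0]}' 
python3 - <<'E'
from h import *
a=np.radians(309.1);togo([.6147+.008*np.cos(a),-.2488+.008*np.sin(a),.0735],129.1)
E
```

```text
time: 14.75
tool_pos: [0.618, -0.2541, 0.0806]
ee_rot: [-1.35, -2.832, -0.0]
wrist_force: [-0.1, -0.2, 0.3]
grip_width: 0.0856
grasp_force: 0.0
pos [ 0.618  -0.2541  0.0806] yaw 129.02 z [-0.004  0.002 -1.   ] t 14.75 w 0.0856 F [-0.1 -0.2  0.3]
tool slide [-0.0018  0.0008  0.0071]
turn z -0.0015 slide after turn [-0.0018  0.0008  0.0071] q6 0.39
```

```bash
python3 -m jog '{"slide":[[-0.001,0,0.0065],[0,0,0],[0,0,0],[0,0,0],[0,0,0]],"angular":[[0,0,0],[0,0,0],[0,0,0],[0,0,0],[0,0,0]],"gripper":[0,0.4,0.5,0.5,0.5]}' 25
python3 -m jog '{"slide":[[0,0,0],[0,0,0],[0,0,-0.01],[0,0,-0.02],[0,0,0]],"angular":[[0,0,0],[0,0,0],[0,0,0],[0,0,0],[0,0,0]],"gripper":[0.5,0.5,0.5,0.5,0.5]}' 25
python3 - <<'E'
from h import *
im,c,s=pic('wrist','w8.png');M=Ro.from_rotvec(s['ee_rot']).as_matrix()
p,m=tray(im,c,z=s['tool_pos'][2]-.0735+.009);a=p[2]
print('tray in tool',(M.T@(np.array([p[0]/1e3,p[1]/1e3,0])-s['tool_pos']))[:2].round(4))
for y in(0,18,-18):
  o=[]
  for x in range(-54,30,2):
    X=np.array([(p[0]+x*np.cos(a)-y*np.sin(a))/1e3,(p[1]+x*np.sin(a)+y*np.cos(a))/1e3,s['tool_pos'][2]-.0625]);q=proj(c,X).round().astype(int);o.append((x,*im[q[1],q[0]].tolist()))
  print(y,' '.join(f"{t[0]}:{t[1]},{t[3]}" for t in o))
togo([.478,-.06,.2],189.44)
E
```

```text
time: 15.25
tool_pos: [0.6234, -0.2572, 0.0823]
ee_rot: [1.348, 2.829, -0.002]
wrist_force: [-4.6, -1.7, 18.7]
grip_width: 0.043
grasp_force: 9.1
time: 15.75
tool_pos: [0.623, -0.2565, 0.1115]
ee_rot: [1.349, 2.831, -0.0]
wrist_force: [0.4, -0.1, 0.1]
grip_width: 0.0425
grasp_force: 0.0
blue [ 214  171   82   68 3287] [254.6 204.3]
tray [ 605.4 -235.6] yaw 309.0 [12.1 13.6] rms 2.96
tray in tool [ 0.028  -0.0007]
0 -54:113,57 -52:112,52 -50:109,52 -48:108,53 -46:109,50 -44:115,55 -42:113,56 -40:117,56 -38:115,57 -36:119,58 -34:126,72 -32:177,145 -30:153,127 -28:148,124 -26:163,126 -24:172,135 -22:172,135 -20:161,127 -18:158,128 -16:19,117 -14:19,81 -12:0,72 -10:21,112 -8:38,113 -6:171,140 -4:156,122 -2:121,62 0:116,60 2:116,56 4:146,72 6:168,80 8:170,84 10:171,81 12:170,82 14:170,81 16:172,82 18:167,79 20:166,77 22:164,80 24:161,77 26:169,84 28:161,75
18 -54:117,58 -52:115,55 -50:114,54 -48:111,54 -46:112,51 -44:114,56 -42:113,54 -40:120,56 -38:121,65 -36:111,54 -34:115,56 -32:111,52 -30:118,62 -28:116,59 -26:116,55 -24:116,56 -22:119,60 -20:116,63 -18:114,55 -16:120,59 -14:124,63 -1
[... 157 characters left out ...]
80 20:172,89 22:175,90 24:177,96 26:179,93 28:175,85
-18 -54:171,88 -52:172,85 -50:115,56 -48:121,60 -46:174,88 -44:172,84 -42:168,88 -40:166,82 -38:157,75 -36:162,76 -34:168,81 -32:172,86 -30:167,83 -28:166,81 -26:160,77 -24:105,50 -22:105,54 -20:106,50 -18:112,57 -16:114,50 -14:115,60 -12:122,74 -10:158,127 -8:169,131 -6:169,133 -4:146,123 -2:102,115 0:16,111 2:14,115 4:16,112 6:7,108 8:2,110 10:17,115 12:41,180 14:37,179 16:159,87 18:168,81 20:173,87 22:173,85 24:167,80 26:164,73 28:167,83
pos [ 0.6224 -0.2562  0.1099] yaw 129.05 z [ 0.004 -0.002 -1.   ] t 15.8 w 0.0427 F [ 0.2 -0.1 -0.1]
tool slide [ 0.243   0.0116 -0.0911]
turn z -1.054 slide after turn [ 0.11    0.217  -0.0911] q6 0.39
```

```bash
python3 - <<'E'
from h import *
im=np.load('pics/w8.npy');c=calibration('wrist');s=read_state();M=Ro.from_rotvec(s['ee_rot']).as_matrix()
for z in(.009,):
  p,m=tray(im,c,z=z);a=p[2]
  print('tray in tool',(M.T@(np.array([p[0]/1e3,p[1]/1e3,0])-s['tool_pos']))[:2].round(4))
for y in(0,18,-18):
  print(y,' '.join(f"{x}:{im[q[1],q[0]][0]},{im[q[1],q[0]][2]}" for x in range(-54,30,2) for q in[proj(c,[(p[0]+x*np.cos(a)-y*np.sin(a))/1e3,(p[1]+x*np.sin(a)+y*np.cos(a))/1e3,.011]).round().astype(int)]))
for x in(2,8,14):
  print(x,' '.join(f"{y}:{im[q[1],q[0]][0]},{im[q[1],q[0]][2]}" for y in list(range(-36,-18,1))+list(range(18,37)) for q in[proj(c,[(p[0]+x*np.cos(a)-y*np.sin(a))/1e3,(p[1]+x*np.sin(a)+y*np.cos(a))/1e3,.011]).round().astype(int)]))
E
```

```text
blue [ 214  171   82   68 3287] [254.6 204.3]
tray [ 615.1 -248.2] yaw 308.8 [19.  17.4] rms 3.78
tray in tool [ 0.0112 -0.0009]
0 -54:117,56 -52:116,56 -50:116,59 -48:119,61 -46:151,110 -44:177,145 -42:153,123 -40:177,141 -38:157,128 -36:144,116 -34:171,140 -32:169,136 -30:162,133 -28:169,136 -26:158,128 -24:19,113 -22:11,105 -20:13,81 -18:14,70 -16:21,112 -14:12,114 -12:147,120 -10:179,146 -8:156,122 -6:121,62 -4:119,59 -2:116,59 0:118,59 2:146,72 4:162,76 6:166,82 8:173,86 10:171,81 12:170,82 14:173,83 16:169,84 18:173,86 20:167,79 22:166,77 24:165,79 26:167,86 28:159,74
18 -54:112,46 -52:114,55 -50:112,56 -48:116,53 -46:117,56 -44:117,54 -42:116,59 -40:111,54 -38:112,59 -36:111,53 -34:113,53 -32:119,60 -30:119,59 -28:125,62 -26:116,55 -24:116,67 -22:156,126 -20:170,136 -18:166,129 -16:113,116 -14:12,100 -12:17,110 -10:17,116 -8:12,80 -6:8,74 -4:17,91 -2:11,100 0:5,77 2:20,80 4:14,74 6:18,79 8:0,71 10:18,92 12:27,121 14:33,127 16:21,110 18:165,82 20:166,79 22:165,81 24:167,82 26:168,78 28:173,88
-18 -54:118,59 -52:128,62 -50:171,82 -48:117,55 -46:143,67 -44:159,76 -42:119,58 -40:1
[... 835 characters left out ...]
:163,130 -27:168,134 -26:169,133 -25:149,120 -24:115,120 -23:13,112 -22:20,115 -21:14,115 -20:20,108 -19:11,81 18:0,71 19:12,83 20:18,111 21:10,109 22:12,110 23:10,109 24:46,114 25:154,124 26:166,132 27:174,142 28:163,128 29:164,89 30:175,87 31:172,81 32:176,88 33:174,87 34:175,87 35:179,94 36:176,90
14 -36:168,81 -35:165,78 -34:161,85 -33:145,78 -32:147,79 -31:148,82 -30:144,78 -29:150,90 -28:183,146 -27:206,165 -26:198,159 -25:164,133 -24:86,156 -23:36,177 -22:44,177 -21:36,172 -20:23,133 -19:27,118 18:33,127 19:14,112 20:28,132 21:31,171 22:29,168 23:29,170 24:99,158 25:214,170 26:227,187 27:232,189 28:159,122 29:147,79 30:153,82 31:157,88 32:155,84 33:159,91 34:153,86 35:162,90 36:170,91
```

Tray hasn't moved: the fingers slid over its top because they were too high. I'll pre-close to about 66 mm and feel for the table before gripping.

```bash
python3 -m jog '{"slide":[[0.0035,-0.001,0],[0,0,0],[0,0,0.02],[0,0,0.018],[0,0,0]],"angular":[[0,0,0],[0,0,0],[0,0,0],[0,0,0],[0,0,0]],"gripper":[0.2,0.2,0.2,0.2,0.2]}'
python3 -m jog '{"slide":[[0,0,0.001],[0,0,0.001],[0,0,0.001],[0,0,0]],"angular":[[0,0,0],[0,0,0],[0,0,0],[0,0,0]],"gripper":[0.2,0.2,0.2,0.2]}'
python3 -m jog '{"slide":[[0,0,0.001],[0,0,0.001],[0,0,0]],"angular":[[0,0,0],[0,0,0],[0,0,0]],"gripper":[0.2,0.2,0.2]}'
```

```text
time: 16.3
tool_pos: [0.617, -0.2528, 0.0669]
ee_rot: [-1.35, -2.833, -0.0]
wrist_force: [-0.1, -0.1, 0.0]
grip_width: 0.0683
grasp_force: 0.0
time: 16.7
tool_pos: [0.6183, -0.2535, 0.0668]
ee_rot: [1.351, 2.836, -0.0]
wrist_force: [0.1, 0.5, 0.8]
grip_width: 0.0684
grasp_force: 0.0
time: 17.0
tool_pos: [0.6183, -0.2535, 0.0654]
ee_rot: [1.351, 2.836, -0.0]
wrist_force: [-2.4, 1.6, 8.8]
grip_width: 0.0685
grasp_force: 4.4
```

```bash
python3 -m jog '{"slide":[[0,0,-0.002],[-0.002,0,0],[0,0,0],[0,0,0],[0,0,0]],"angular":[[0,0,0],[0,0,0],[0,0,0],[0,0,0],[0,0,0]],"gripper":[0.2,0.2,0.35,0.35,0.4]}' 25
python3 -m jog '{"slide":[[0,0,0],[0,0,0]],"angular":[[0,0,0],[0,0,0]],"gripper":[0.4,0.4]}' 25
```

```text
time: 17.5
tool_pos: [0.621, -0.2557, 0.0684]
ee_rot: [1.349, 2.833, -0.0]
wrist_force: [0.2, 0.8, 12.9]
grip_width: 0.0565
grasp_force: 33.4
time: 17.7
tool_pos: [0.621, -0.2558, 0.0684]
ee_rot: [1.349, 2.833, -0.0]
wrist_force: [-0.2, 0.7, 13.8]
grip_width: 0.0567
grasp_force: 33.4
```

```bash
python3 -m jog '{"slide":[[0,0,-0.02],[0,0,-0.04],[0,0,-0.04],[0,0,-0.035],[0,0,0]],"angular":[[0,0,0],[0,0,0],[0,0,0],[0,0,0],[0,0,0]],"gripper":[0.4,0.4,0.4,0.4,0.4]}' 
cat >> h.py <<'E'
def traytool(h=.0684):
    im,c,s=pic('wrist','wt%d.png'%int(100*read_state()['time']));M=Ro.from_rotvec(s['ee_rot']).as_matrix()
    p,m=tray(im,c,z=s['tool_pos'][2]-h+.009);a=p[2]
    print('tray in tool',(M.T@(np.array([p[0]/1e3,p[1]/1e3,0])-s['tool_pos']))[:2].round(4))
    for y in(0,18,-18):
      print(y,' '.join(f"{x}:{im[q[1],q[0]][0]},{im[q[1],q[0]][2]}" for x in [*range(-52,-40,1),*range(12,22,1)] for q in[proj(c,[(p[0]+x*np.cos(a)-y*np.sin(a))/1e3,(p[1]+x*np.sin(a)+y*np.cos(a))/1e3,s['tool_pos'][2]-h+.011]).round().astype(int)]))
    return p,s
E
python3 - <<'E'
from h import *
traytool();togo([.4829,.0472-.1,.22],189.47)
E
```

```text
time: 18.2
tool_pos: [0.6217, -0.2563, 0.2069]
ee_rot: [1.348, 2.828, -0.001]
wrist_force: [0.4, -0.6, 0.2]
grip_width: 0.0565
grasp_force: 27.2
blue [ 204  200  106   84 5211] [256.6 241.1]
tray [ 617.4 -250.3] yaw 308.1 [19.4 17.6] rms 3.84
tray in tool [ 0.009  -0.0003]
0 -52:116,54 -51:112,57 -50:113,57 -49:117,57 -48:113,54 -47:150,117 -46:172,142 -45:176,141 -44:172,138 -43:148,117 -42:151,122 -41:170,134 12:45,39 13:41,37 14:40,37 15:59,44 16:95,56 17:142,73 18:160,77 19:157,77 20:174,88 21:169,81
18 -52:233,117 -51:237,127 -50:240,129 -49:223,108 -48:191,95 -47:144,63 -46:166,74 -45:156,74 -44:159,74 -43:171,81 -42:159,73 -41:162,81 12:8,69 13:16,80 14:15,93 15:18,115 16:31,114 17:123,104 18:142,114 19:136,108 20:139,108 21:137,107
-18 -52:121,63 -51:118,53 -50:118,60 -49:117,57 -48:116,57 -47:127,61 -46:155,71 -45:160,72 -44:154,71 -43:157,73 -42:153,72 -41:163,76 12:21,118 13:31,120 14:25,115 15:18,117 16:32,110 17:245,150 18:254,167 19:253,166 20:253,165 21:253,169
pos [ 0.6208 -0.2558  0.2041] yaw 129.05 z [ 0.004 -0.002 -1.   ] t 18.25 w 0.0567 F [ 0.3 -0.6 -0.8]
tool slide [ 0.2444  0.0208 -0.017 ]
turn z -1.0546 slide after turn [ 0.1025  0.2228 -0.017 ] q6 0.39
```

```bash
python3 -m jog '{"slide":[[0.022,-0.027,-0.004],[0.022,-0.027,-0.004],[0.022,-0.027,-0.004],[0.022,-0.027,-0.004],[0,0,0]],"angular":[[0,0,0],[0,0,0],[0,0,0],[0,0,0],[0,0,-0.13]],"gripper":[0.4,0.4,0.4,0.4,0.4]}' >/dev/null
python3 -m jog '{"slide":[[0,0,0],[0,0,0],[0,0,0],[0,0,0],[0,0,0]],"angular":[[0,0,-0.14],[0,0,-0.14],[0,0,-0.14],[0,0,-0.14],[0,0,-0.14]],"gripper":[0.4,0.4,0.4,0.4,0.4]}' >/dev/null
python3 -m jog '{"slide":[[0,0,0],[0,0,0],[0,0,0]],"angular":[[0,0,-0.14],[0,0,-0.0846],[0,0,0]],"gripper":[0.4,0.4,0.4]}'
python3 - <<'E'
from h import *
togo([.4829,.0472,.2],189.47)
E
```

```text
time: 19.55
tool_pos: [0.4796, -0.2544, 0.2162]
ee_rot: [0.261, -3.129, -0.002]
wrist_force: [-0.6, -0.5, -0.5]
grip_width: 0.0567
grasp_force: 27.3
pos [ 0.4796 -0.2544  0.2162] yaw -170.47 z [-0.002  0.001 -1.   ] t 19.55 w 0.0567 F [-0.6 -0.5 -0.5]
tool slide [-0.0532  0.2968  0.0165]
turn z 0.0011 slide after turn [-0.0529  0.2969  0.0165] q6 -0.79
```

```bash
python3 -m jog '{"slide":[[-0.006,0.035,0],[-0.006,0.035,0],[-0.006,0.035,0],[-0.006,0.035,0],[-0.006,0.035,0]],"angular":[[0,0,0],[0,0,0],[0,0,0],[0,0,0],[0,0,0]],"gripper":[0.4,0.4,0.4,0.4,0.4]}' >/dev/null
python3 -m jog '{"slide":[[-0.006,0.035,0],[-0.006,0.035,0],[-0.008,0.035,0],[-0.008,0.018,0],[0,0,0]],"angular":[[0,0,0],[0,0,0],[0,0,0],[0,0,0],[0,0,0]],"gripper":[0.4,0.4,0.4,0.4,0.4]}' >/dev/null
python3 - <<'E'
from h import *
togo([.4859,.0477,.14],189.47)
E
```

```text
pos [0.4881 0.0509 0.2168] yaw -170.5 z [-0.001  0.001 -1.   ] t 20.55 w 0.0569 F [ 0.7 -0.9  0.2]
tool slide [ 0.0027 -0.0028  0.0768]
turn z 0.0005 slide after turn [ 0.0027 -0.0028  0.0768] q6 -0.21
```

```bash
python3 -m jog '{"slide":[[0.0027,-0.0028,0.02],[0,0,0.03],[0,0,0.027],[0,0,0],[0,0,0]],"angular":[[0,0,0],[0,0,0],[0,0,0],[0,0,0],[0,0,0]],"gripper":[0.4,0.4,0.4,0.4,0.4]}' >/dev/null
python3 - <<'E'
from h import *
togo([.4859,.0477,.1154],189.47);p,s=traytool()
# cast side edges / frame edges below: print row of pixels for frame front corners at art x=-45
im=np.load('pics/wt%d.npy'%int(100*(s['time'])))  
E
```

```text
pos [0.4857 0.045  0.1404] yaw -170.63 z [-0.001 -0.    -1.   ] t 21.05 w 0.0569 F [ 0.1 -0.6 -0.1]
tool slide [-0.0006  0.0026  0.025 ]
turn z -0.0017 slide after turn [-0.0006  0.0026  0.025 ] q6 -0.22
blue [ 204  200  106   83 5195] [256.4 241. ]
tray [478.1  44.9] yaw 9.1 [18.9 17.6] rms 3.82
tray in tool [0.0073 0.0011]
0 -52:230,53 -51:230,46 -50:214,126 -49:220,198 -48:215,192 -47:198,170 -46:208,167 -45:243,214 -44:239,211 -43:230,192 -42:221,179 -41:236,205 12:207,176 13:205,175 14:205,177 15:200,175 16:209,181 17:203,178 18:152,132 19:147,126 20:147,123 21:144,125
18 -52:210,183 -51:211,184 -50:229,213 -49:237,230 -48:255,255 -47:255,255 -46:255,255 -45:255,254 -44:255,254 -43:255,254 -42:255,254 -41:255,255 12:16,80 13:10,79 14:15,78 15:9,74 16:28,81 17:252,236 18:255,251 19:254,248 20:253,247 21:253,246
-18 -52:139,67 -51:149,76 -50:162,81 -49:165,82 -48:157,74 -47:155,73 -46:160,75 -45:169,79 -44:175,87 -43:170,85 -42:177,88 -41:174,85 12:21,84 13:9,78 14:10,79 15:14,83 16:21,83 17:106,112 18:148,128 19:150,129 20:145,126 21:147,127
```

```bash
python3 -m jog '{"slide":[[0,0,0],[0,0,0]],"angular":[[0,0,0],[0,0,0]],"gripper":[0.4,0.4]}'
python3 - <<'E'
from h import *
togo([.4849,.0475,.1154],189.47)
for i in range(3):
    c=calibration('wrist');R=np.array(c['R']);s=read_state();print((-R.T@c['t']).round(4),s['tool_pos'].round(4))
E
```

```text
time: 21.3
tool_pos: [0.4868, 0.0454, 0.1415]
ee_rot: [-0.259, 3.129, -0.001]
wrist_force: [-0.5, -0.3, -0.6]
grip_width: 0.0562
grasp_force: 27.3
pos [0.4868 0.0454 0.1415] yaw -170.55 z [ 0.002 -0.    -1.   ] t 21.3 w 0.0562 F [-0.5 -0.3 -0.6]
tool slide [0.0016 0.0024 0.0261]
turn z -0.0003 slide after turn [0.0016 0.0024 0.0261] q6 -0.22
[0.4115 0.034  0.212 ] [0.4868 0.0454 0.1415]
[0.4115 0.034  0.212 ] [0.4868 0.0454 0.1415]
[0.4115 0.034  0.212 ] [0.4868 0.0454 0.1415]
```

```bash
python3 -m jog '{"slide":[[0.0014,0.0023,0],[0,0,0.01],[0,0,0.008],[0,0,0],[0,0,0]],"angular":[[0,0,0],[0,0,0],[0,0,0],[0,0,0],[0,0,0]],"gripper":[0.4,0.4,0.4,0.4,0.4]}'
python3 -m jog '{"slide":[[0,0,0.002],[0,0,0.0015],[0,0,0]],"angular":[[0,0,0],[0,0,0],[0,0,0]],"gripper":[0.4,0.4,0.4]}'
python3 -m jog '{"slide":[[0,0,0.0015],[0,0,0]],"angular":[[0,0,0],[0,0,0]],"gripper":[0.4,0.4]}'
```

```text
time: 21.8
tool_pos: [0.484, 0.0477, 0.1219]
ee_rot: [0.259, -3.13, -0.0]
wrist_force: [0.5, 0.0, -0.6]
grip_width: 0.0567
grasp_force: 27.3
time: 22.1
tool_pos: [0.4843, 0.0476, 0.1188]
ee_rot: [0.259, -3.131, -0.0]
wrist_force: [-1.4, -0.4, -0.4]
grip_width: 0.0566
grasp_force: 27.3
time: 22.3
tool_pos: [0.4843, 0.0476, 0.1173]
ee_rot: [0.259, -3.131, -0.0]
wrist_force: [-0.7, 0.6, -1.1]
grip_width: 0.057
grasp_force: 27.3
```

```bash
python3 -m jog '{"slide":[[0,0,0.001],[0,0,0]],"angular":[[0,0,0],[0,0,0]],"gripper":[0.4,0.4]}'
python3 -m jog '{"slide":[[0,0,0.001],[0,0,0]],"angular":[[0,0,0],[0,0,0]],"gripper":[0.4,0.4]}'
python3 -m jog '{"slide":[[0,0,0.0008],[0,0,0]],"angular":[[0,0,0],[0,0,0]],"gripper":[0.4,0.4]}'
```

```text
time: 22.5
tool_pos: [0.4843, 0.0476, 0.1163]
ee_rot: [0.259, -3.131, -0.0]
wrist_force: [-0.6, -0.8, -0.1]
grip_width: 0.0567
grasp_force: 27.3
time: 22.7
tool_pos: [0.4843, 0.0476, 0.1153]
ee_rot: [0.259, -3.131, -0.0]
wrist_force: [0.5, -0.2, 0.3]
grip_width: 0.0566
grasp_force: 27.3
time: 22.9
tool_pos: [0.4844, 0.0476, 0.1152]
ee_rot: [-0.259, 3.131, -0.0]
wrist_force: [-2.9, -0.2, 10.7]
grip_width: 0.0568
grasp_force: 28.2
```

Tray seated at the expected height (0.1153). Releasing, then checking it.

```bash
python3 -m jog '{"slide":[[0,0,0],[0,0,0],[0,0,0],[0,0,0]],"angular":[[0,0,0],[0,0,0],[0,0,0],[0,0,0]],"gripper":[0.25,0.1,0,0]}'
python3 -m jog '{"slide":[[0,0,-0.02],[0,0,-0.03],[0,0,-0.03],[0,0,-0.025],[0,0,0]],"angular":[[0,0,0],[0,0,0],[0,0,0],[0,0,0],[0,0,0]],"gripper":[0,0,0,0,0]}' >/dev/null
python3 -m jog '{"slide":[[0,0,0],[0,0,0]],"angular":[[0,0,0],[0,0,0]],"gripper":[0,0]}' >/dev/null
python3 - <<'E'
from h import *
s=read_state();togo([.57,.3,.25],200);traytool(h=s['tool_pos'][2]-.047)
E
```

```text
time: 23.3
tool_pos: [0.4843, 0.0476, 0.1145]
ee_rot: [0.259, -3.131, -0.0]
wrist_force: [0.4, 0.7, 0.2]
grip_width: 0.0857
grasp_force: 0.0
pos [0.4837 0.0477 0.2186] yaw -170.53 z [-0.002  0.    -1.   ] t 24.0 w 0.085 F [ 0.2 -0.5  0.3]
tool slide [-0.1266  0.2347 -0.0315]
turn z -0.1838 slide after turn [-0.1674  0.2076 -0.0315] q6 -0.22
blue [ 225  156   63   53 1893] [256.1 182.2]
tray [476.9  47.6] yaw 6.9 [19.  17.7] rms 3.76
tray in tool [0.0064 0.001 ]
0 -52:214,40 -51:211,44 -50:211,37 -49:153,26 -48:159,24 -47:188,105 -46:200,156 -45:228,191 -44:236,203 -43:232,198 -42:226,181 -41:224,184 12:215,58 13:217,56 14:219,57 15:216,61 16:219,56 17:210,50 18:221,57 19:199,83 20:185,135 21:187,165
18 -52:255,255 -51:255,255 -50:255,255 -49:255,255 -48:255,255 -47:255,255 -46:255,255 -45:255,255 -44:255,255 -43:255,255 -42:255,255 -41:255,255 12:22,79 13:12,73 14:15,75 15:15,75 16:36,79 17:110,71 18:183,65 19:189,130 20:193,167 21:192,171
-18 -52:213,187 -51:208,182 -50:208,184 -49:207,183 -48:208,186 -47:207,180 -46:207,182 -45:208,183 -44:208,183 -43:206,180 -42:209,186 -41:206,181 12:14,77 13:7,66 14:10,80 15:22,104 16:19,113 17:30,106 18:89,85 19:209,50 20:199,72 21:180,127
```

```bash
python3 -m jog '{"slide":[[0,0.034,-0.003],[0,0.034,-0.003],[0,0.034,0],[0,0.034,0],[0,0.034,0]],"angular":[[0,0,0],[0,0,0],[0,0,0],[0,0,0],[0,0,0]],"gripper":[0,0,0,0,0]}' >/dev/null
python3 -m jog '{"slide":[[-0.032,0.01,0],[-0.032,0,0],[-0.032,0,0],[-0.032,0,0],[-0.032,0,0]],"angular":[[0,0,0],[0,0,0],[0,0,0],[0,0,0],[0,0,0]],"gripper":[0,0,0,0,0]}' >/dev/null
python3 -m jog '{"slide":[[0,0,0],[0,0,0],[0,0,0]],"angular":[[0,0,-0.148],[0,0,0],[0,0,0]],"gripper":[0,0,0]}'
cat >> h.py <<'E'
def ymask(im,box):
    i=cv2.cvtColor(cv2.GaussianBlur(im,(3,3),0),cv2.COLOR_RGB2HSV).astype(int);m=np.zeros(im.shape[:2],np.uint8)
    u0,v0,u1,v1=box;k=i[v0:v1,u0:u1];m[v0:v1,u0:u1]=(k[:,:,0]>=20)&(k[:,:,0]<=34)&(k[:,:,1]>165)
    m=cv2.morphologyEx(m,cv2.MORPH_OPEN,np.ones((3,3)));n,l,st,ce=cv2.connectedComponentsWithStats(m);j=1+st[1:,4].argmax();print('yellow',st[j],ce[j].round(1))
    return cv2.morphologyEx((l==j).astype(np.uint8),cv2.MORPH_CLOSE,np.ones((5,5)))
def asc(m,box,k=4):
    u0,v0,u1,v1=box
    for v in range(v0,v1,k): print(''.join('#' if m[v,u] else '.' for u in range(u0,u1,k//2)))
E
python3 - <<'E'
from h import *
im,c,s=pic('wrist','w9.png');togo([.609,.25,.23],198)
b=(150,90,380,280);m=ymask(im,b);asc(m,b,6)
i=cv2.cvtColor(im,cv2.COLOR_RGB2HSV);q=proj(c,[.612,.252,.029]).astype(int);print(q,i[q[1],q[0]],i[q[1]-40,q[0]],i[q[1],q[0]-50])
E
```

```text
time: 25.35
tool_pos: [0.6118, 0.2513, 0.2245]
ee_rot: [0.484, -3.102, 0.0]
wrist_force: [-0.5, -0.6, -0.3]
grip_width: 0.0854
grasp_force: 0.0
pos [0.6118 0.2514 0.225 ] yaw -162.25 z [-0.001 -0.    -1.   ] t 25.4 w 0.0855 F [-0.  -0.3  0.4]
tool slide [ 0.0031 -0.0005 -0.005 ]
turn z -0.0044 slide after turn [ 0.0031 -0.0005 -0.005 ] q6 -0.03
yellow [227 197  22  10 161] [237.7 201.9]
.............................................................................
.............................................................................
.............................................................................
.............................................................................
.............................................................................
.............................................................................
.............................................................................
.............................................................................
.............................................................................
........
[... 1137 characters left out ...]
........................
.............................................................................
.............................................................................
.............................................................................
.............................................................................
.............................................................................
.............................................................................
.............................................................................
.............................................................................
[255 183] [ 26 159 254] [ 20 108 246] [ 15 137 136]
```

```bash
sed -i "s/(k\[:,:,0\]>=20)&(k\[:,:,0\]<=34)&(k\[:,:,1\]>165)/(k[:,:,0]>=22)\&(k[:,:,0]<=34)\&(k[:,:,1]>110)/" h.py
python3 - <<'E'
from h import *
im=np.load('pics/w9.npy');b=(200,130,310,240);m=ymask(im,b);asc(m,b,4)
E
```

```text
yellow [ 238  152   51   36 1185] [262.2 171.2]
.......................................................
.......................................................
.......................................................
.......................................................
.......................................................
.......................................................
........................#####..........................
.....................##########........................
...................################...#................
...................#######################.............
....................########################...........
....................#########################..........
........................####################...........
..........................##################...........
......................................####.............
.......................................................
.......................................................
.......................................................
.......................................................
.......................................................
.......................................................
.......................................................
.......................................................
.......................................................
.......................................................
.......................................................
.......................................................
.......................................................
```

```bash
python3 - <<'E'
from h import *
im=cv2.GaussianBlur(np.load('pics/w9.npy'),(3,3),0);i=cv2.cvtColor(im,cv2.COLOR_RGB2HSV)
for v in range(136,226,6): print(v,' '.join('%d/%d/%d'%(i[v,u,0],i[v,u,1]//10,i[v,u,2]//10) for u in range(205,310,5)))
E
```

```text
136 16/13/13 15/13/13 16/13/13 16/13/13 15/13/13 15/13/13 16/12/20 21/10/24 21/10/24 21/10/24 20/10/24 20/10/24 19/11/24 19/11/24 19/11/24 20/10/24 21/10/24 21/10/24 21/10/24 21/10/24 19/11/24
142 15/13/12 15/13/13 15/14/13 14/14/12 15/13/13 15/13/13 18/12/23 19/11/24 18/12/23 19/11/24 20/10/24 21/9/24 21/10/24 21/10/24 19/11/24 18/12/24 19/11/24 19/11/24 20/11/24 20/10/24 20/10/24
148 15/13/13 15/13/13 15/14/13 15/13/13 15/13/13 15/14/12 16/13/19 18/12/23 18/12/23 16/13/21 17/14/15 17/13/20 16/12/22 18/11/23 21/10/24 22/10/24 21/10/24 20/10/24 20/11/24 16/12/22 16/12/22
154 16/13/14 16/13/14 16/13/14 15/13/14 15/13/13 15/13/13 15/13/14 16/14/17 20/19/14 26/16/24 30/11/25 30/9/25 23/17/18 19/18/17 16/13/21 18/11/24 20/11/24 20/10/24 17/11/23 18/11/23 17/12/22
160 15/14/13 15/14/13 15/13/13 15/13/13 15/12/14 15/13/14 18/16/12 24/16/20 30/11/25 30/11/25 29/11/25 30/11/25 30/11/25 30/10/25 20/18/16 16/13/20 16/13/21 16/13/21 16/13/22 16/12/22 17/11/23
166 15/13/14 15/13/14 15/13/13 15/13/13 16/15/12 19/18/15 20/18/20 27/15/24 30/12/25 30/12/25 30/12/25 28/14/25 28/14/25 27/15/25 28/14/2
[... 1087 characters left out ...]
18/20 20/18/20 20/19/19 20/19/19 20/19/19 19/18/17 19/19/16 19/19/17 25/17/23 19/19/15 16/13/14 15/13/11 15/13/9 16/13/20
208 15/13/14 15/13/14 15/12/14 16/13/14 16/13/14 16/14/14 18/15/15 18/16/15 18/16/16 15/13/13 15/13/13 15/13/13 19/17/17 18/17/16 18/17/18 18/17/15 15/13/13 15/13/13 15/13/14 15/13/17 17/12/23
214 15/13/14 15/13/14 15/13/14 15/13/14 15/13/14 16/13/14 16/13/14 16/13/14 16/13/14 15/13/14 15/13/14 16/12/19 17/12/21 18/12/23 19/11/24 18/12/24 16/13/21 17/13/23 17/13/23 17/12/23 18/12/23
220 16/12/14 16/12/14 15/13/14 15/13/14 15/13/14 15/13/14 16/13/14 16/13/14 16/13/14 16/13/14 18/11/23 20/10/24 20/10/24 20/10/24 20/10/24 20/10/24 20/10/24 20/10/24 19/11/24 18/12/24 18/13/23
```

```bash
cat >> h.py <<'E'
def fitmask(M0,c,box,x0,z0,z1,d=(.005,.005,.12,3,3)):
    u0,v0,u1,v1=box;S=8;M=cv2.resize(M0[v0:v1,u0:u1],None,fx=S,fy=S,interpolation=0)
    def cost(p):
        P=(np.array([proj(c,X) for q in model(p,z0,z1) for X in q])-[u0,v0]+.5)*S
        A=np.zeros_like(M);cv2.fillConvexPoly(A,cv2.convexHull(P.astype(np.float32)).astype(np.int32),1);return (A!=M).sum()/M.sum()
    b=None
    for k in range(3):
        sim=np.array([x0 if b is None else b.x]*(len(x0)+1),float)
        for i in range(len(x0)): sim[i+1,i]+=d[i]*(-1)**k
        b=minimize(cost,sim[0],method='Nelder-Mead',options=dict(initial_simplex=sim,maxiter=600))
    p=b.x;print('fit',p[:2].round(4),'yaw',np.degrees(p[2]).round(2),p[3:].round(1),'cost',round(b.fun,3));return p
def stone(im,box):
    i=cv2.cvtColor(cv2.GaussianBlur(im,(3,3),0),cv2.COLOR_RGB2HSV).astype(int);m=np.zeros(im.shape[:2],np.uint8)
    u0,v0,u1,v1=box;k=i[v0:v1,u0:u1];m[v0:v1,u0:u1]=((k[:,:,1]>=155)&(k[:,:,0]>=17))|(k[:,:,0]>=24)&(k[:,:,0]<36)
    m=cv2.morphologyEx(m,cv2.MORPH_CLOSE,np.ones((5,5)));m=cv2.morphologyEx(m,cv2.MORPH_OPEN,np.ones((5,5)))
    n,l,st,ce=cv2.connectedComponentsWithStats(m);j=1+st[1:,4].argmax();print('stone',st[j],ce[j].round(1));return (l==j).astype(np.uint8)
E
python3 - <<'E'
from h import *
im=np.load('pics/w9.npy');c=calibration('wrist');b=(205,130,310,230);m=stone(im,b);asc(m,b,4)
p=fitmask(m,c,b,[.612,.252,np.radians(18),8,20],.009,.029)
s=read_state();M=Ro.from_rotvec(s['ee_rot']).as_matrix();print('in tool',M.T@(np.r_[p[:2],0]-s['tool_pos']))
a=p[2];togo([p[0]+.005*np.cos(a),p[1]+.005*np.sin(a),.077],180+np.degrees(a))
E
```

```text
stone [ 224  149   64   61 3282] [255.9 181.3]
.....................................................
.....................................................
.....................................................
.....................................................
.....................................................
......................########.......................
...................###############...................
................####################.................
.............#########################...............
...........##############################............
..........################################...........
..........################################...........
..........################################...........
..........################################...........
..........################################...........
..........################################...........
..........################################...........
..........################################...........
..........################################...........
............############################.............
.....................................................
.....................................................
.....................................................
.....................................................
.....................................................
fit [0.6098 0.2518] yaw 17.63 [ 6.5 22.6] cost 0.031
in tool [0.00149227 0.00098896 0.22495563]
pos [0.6118 0.2514 0.225 ] yaw -162.25 z [-0.001 -0.    -1.   ] t 25.4 w 0.0855 F [-0.  -0.3  0.4]
tool slide [-0.0034  0.001   0.1479]
turn z 0.0022 slide after turn [-0.0034  0.001   0.1479] q6 -0.03
```

```bash
python3 -m jog '{"slide":[[-0.0034,0,0.025],[0,0,0.035],[0,0,0.035],[0,0,0.035],[0,0,0.0165]],"angular":[[0,0,0],[0,0,0],[0,0,0],[0,0,0],[0,0,0]],"gripper":[0,0,0,0,0]}' 
python3 -m jog '{"slide":[[0,0,0],[0,0,0],[0,0,0],[0,0,0],[0,0,0]],"angular":[[0,0,0],[0,0,0],[0,0,0],[0,0,0],[0,0,0]],"gripper":[0.1,0.4,0.5,0.5,0.6]}' 35
python3 -m jog '{"slide":[[0,0,0],[0,0,0]],"angular":[[0,0,0],[0,0,0]],"gripper":[0.6,0.6]}' 35
```

```text
time: 25.9
tool_pos: [0.6134, 0.252, 0.076]
ee_rot: [0.485, -3.1, 0.001]
wrist_force: [-0.2, 0.0, 0.2]
grip_width: 0.0852
grasp_force: 0.0
time: 26.4
tool_pos: [0.6167, 0.2529, 0.081]
ee_rot: [-0.489, 3.1, 0.001]
wrist_force: [-1.3, 0.8, 7.8]
grip_width: 0.0549
grasp_force: 38.2
time: 26.6
tool_pos: [0.6167, 0.2529, 0.081]
ee_rot: [-0.489, 3.1, 0.001]
wrist_force: [-0.6, -0.2, 7.8]
grip_width: 0.0551
grasp_force: 38.2
```

```bash
python3 -m jog '{"slide":[[0,0,-0.02],[0,0,-0.03],[0,0,-0.04],[0,0,-0.04],[0,0,0]],"angular":[[0,0,0],[0,0,0],[0,0,0],[0,0,0],[0,0,0]],"gripper":[0.6,0.6,0.6,0.6,0.6]}' >/dev/null
python3 -m jog '{"slide":[[0,0,0],[0,0,0]],"angular":[[0,0,0],[0,0,0]],"gripper":[0.6,0.6]}' 
cat >> h.py <<'E'
def held(off,lo,hi,b,f=6.5,r=22.6,show=True):
    im,c,s=pic('wrist','wh%d.png'%int(100*read_state()['time']));M=Ro.from_rotvec(s['ee_rot']).as_matrix();zt=s['tool_pos'][2]-off
    m=stone(im,b)
    if show: asc(m,b,6)
    a=np.arctan2(-M[1,0],-M[0,0]);x0=s['tool_pos'][:2]+.005*M[:2,0]
    p=fitmask(m,c,b,[*x0,a,f,r],zt+lo,zt+hi);print('in tool',(M.T@(np.r_[p[:2],0]-s['tool_pos']))[:2].round(4),'dyaw',np.degrees(p[2]-a).round(2));return im,c,s,M
E
python3 - <<'E'
from h import *
held(.081,.009,.029,(170,150,345,330));togo([.45,.25,.23],189.5)
E
```

```text
time: 27.3
tool_pos: [0.615, 0.2523, 0.2079]
ee_rot: [0.49, -3.101, 0.0]
wrist_force: [0.3, -0.6, -1.3]
grip_width: 0.0548
grasp_force: 37.9
stone [  191   188   131   119 12507] [256.1 251.7]
...........................................................
...........................................................
...........................................................
...........................................................
...........................................................
...........................................................
...........................................................
.......................#############.......................
....................###################....................
.................#########################.................
...............############################................
............##################################.............
..........#######################################..........
.........########################################..........
........##########################################.........
.......
[... 482 characters left out ...]
#########################################.........
.........#########################################.........
...........#############..........##############...........
..................................###########..............
...........................................................
...........................................................
...........................................................
fit [0.6076 0.2511] yaw 17.23 [ 6.  21.5] cost 0.05
in tool [0.007  0.0011] dyaw -0.72
pos [0.6149 0.2523 0.2075] yaw -162.05 z [-0.003 -0.001 -1.   ] t 27.35 w 0.0551 F [-0.9  0.6 -2.1]
tool slide [ 0.1576  0.0486 -0.0221]
turn z 0.1474 slide after turn [ 0.1631  0.0249 -0.0221] q6 -0.03
```

```bash
python3 -m jog '{"slide":[[0,0,0],[0.032,0,0],[0.032,0,0],[0.032,0,0],[0.032,0,0]],"angular":[[0,0,0.1474],[0,0,0],[0,0,0],[0,0,0],[0,0,0]],"gripper":[0.6,0.6,0.6,0.6,0.6]}' >/dev/null
python3 -m jog '{"slide":[[0.01,-0.03,0],[0,-0.03,0],[-0.01,-0.03,0],[-0.01,-0.03,0],[0,-0.03,0]],"angular":[[0,0,0],[0,0,0],[0,0,0],[0,0,0],[0,0,0]],"gripper":[0.6,0.6,0.6,0.6,0.6]}' >/dev/null
python3 -m jog '{"slide":[[0,-0.02,0],[0,0,0],[0,0,0]],"angular":[[0,0,0],[0,0,0],[0,0,0]],"gripper":[0.6,0.6,0.6]}' >/dev/null
python3 - <<'E'
from h import *
togo([.4837,.0474,.165],189.47)
E
```

```text
pos [0.5268 0.0653 0.2081] yaw -170.56 z [-0.002  0.    -1.   ] t 28.65 w 0.055 F [-0.4  0.7 -1.4]
tool slide [ 0.0454 -0.0106  0.0432]
turn z -0.0004 slide after turn [ 0.0454 -0.0106  0.0432] q6 -0.18
```

```bash
python3 -m jog '{"slide":[[0.023,-0.005,0],[0.0224,-0.0056,0],[0,0,0.02],[0,0,0.02],[0,0,0]],"angular":[[0,0,0],[0,0,0],[0,0,0],[0,0,0],[0,0,0]],"gripper":[0.6,0.6,0.6,0.6,0.6]}' >/dev/null
python3 -m jog '{"slide":[[0,0,0],[0,0,0]],"angular":[[0,0,0],[0,0,0]],"gripper":[0.6,0.6]}' >/dev/null
python3 - <<'E'
from h import *
im,c,s=pic('wrist','w10.png')
togo([.4837,.0474,.136],189.47)
E
```

```text
pos [0.485  0.0478 0.1699] yaw -170.46 z [ 0.001  0.    -1.   ] t 29.4 w 0.0554 F [ 0.4  0.1 -1.2]
tool slide [ 0.0014 -0.0002  0.0339]
turn z 0.0012 slide after turn [ 0.0014 -0.0002  0.0339] q6 -0.22
```

```bash
python3 -m jog '{"slide":[[0.001,0,0.01],[0,0,0.01],[0,0,0.006],[0,0,0],[0,0,0]],"angular":[[0,0,0],[0,0,0],[0,0,0],[0,0,0],[0,0,0]],"gripper":[0.6,0.6,0.6,0.6,0.6]}'
python3 -m jog '{"slide":[[0,0,0.0015],[0,0,0.0015],[0,0,0]],"angular":[[0,0,0],[0,0,0],[0,0,0]],"gripper":[0.6,0.6,0.6]}'
python3 -m jog '{"slide":[[0,0,0.0015],[0,0,0]],"angular":[[0,0,0],[0,0,0]],"gripper":[0.6,0.6]}'
```

```text
time: 29.9
tool_pos: [0.4833, 0.0473, 0.1429]
ee_rot: [0.26, -3.13, -0.0]
wrist_force: [0.4, -0.5, -1.9]
grip_width: 0.0552
grasp_force: 37.9
time: 30.2
tool_pos: [0.4835, 0.0473, 0.1401]
ee_rot: [-0.26, 3.131, -0.0]
wrist_force: [-0.4, -0.6, -1.0]
grip_width: 0.0551
grasp_force: 37.9
time: 30.4
tool_pos: [0.4834, 0.0473, 0.1385]
ee_rot: [0.26, -3.131, 0.0]
wrist_force: [-0.2, -0.4, -2.1]
grip_width: 0.0548
grasp_force: 37.9
```

```bash
python3 -m jog '{"slide":[[0,0,0.001],[0,0,0]],"angular":[[0,0,0],[0,0,0]],"gripper":[0.6,0.6]}'
python3 -m jog '{"slide":[[0,0,0.001],[0,0,0]],"angular":[[0,0,0],[0,0,0]],"gripper":[0.6,0.6]}'
python3 -m jog '{"slide":[[0,0,0.0007],[0,0,0]],"angular":[[0,0,0],[0,0,0]],"gripper":[0.6,0.6]}'
```

```text
time: 30.6
tool_pos: [0.4834, 0.0473, 0.1375]
ee_rot: [0.26, -3.131, -0.0]
wrist_force: [-0.6, -0.4, -1.1]
grip_width: 0.0548
grasp_force: 37.9
time: 30.8
tool_pos: [0.4834, 0.0473, 0.1365]
ee_rot: [0.26, -3.131, -0.0]
wrist_force: [-0.2, 0.2, -2.0]
grip_width: 0.0549
grasp_force: 37.9
time: 31.0
tool_pos: [0.4835, 0.0473, 0.136]
ee_rot: [-0.26, 3.131, -0.0]
wrist_force: [0.1, -0.6, -1.5]
grip_width: 0.0551
grasp_force: 38.1
```

```bash
python3 -m jog '{"slide":[[0,0,0.0007],[0,0,0]],"angular":[[0,0,0],[0,0,0]],"gripper":[0.6,0.6]}'
python3 -m jog '{"slide":[[0,0,0.0005],[0,0,0]],"angular":[[0,0,0],[0,0,0]],"gripper":[0.6,0.6]}'
```

```text
time: 31.2
tool_pos: [0.4835, 0.0473, 0.1359]
ee_rot: [-0.26, 3.13, -0.0]
wrist_force: [-3.7, 0.0, 9.9]
grip_width: 0.055
grasp_force: 39.2
time: 31.4
tool_pos: [0.4836, 0.0473, 0.1358]
ee_rot: [-0.26, 3.13, -0.0]
wrist_force: [-5.0, -0.2, 15.5]
grip_width: 0.055
grasp_force: 39.9
```

Upper cast seated at the expected height. Release, rise, and take a check of the stack.

```bash
python3 -m jog '{"slide":[[0,0,0],[0,0,0],[0,0,0],[0,0,0]],"angular":[[0,0,0],[0,0,0],[0,0,0],[0,0,0]],"gripper":[0.25,0.1,0,0]}'
python3 -m jog '{"slide":[[0,0,-0.02],[0,0,-0.03],[0,0,-0.03],[0,0,-0.03],[0,0,0]],"angular":[[0,0,0],[0,0,0],[0,0,0],[0,0,0],[0,0,0]],"gripper":[0,0,0,0,0]}' >/dev/null
python3 -m jog '{"slide":[[0,0,0],[0,0,0]],"angular":[[0,0,0],[0,0,0]],"gripper":[0,0]}' >/dev/null
python3 - <<'E'
from h import *
im,c,s=held(s0:=read_state()['tool_pos'][2]-.055,.009,.029,(190,120,320,240))[:3]
O=np.array([.477,.0475]);a=np.radians(9.45);X=lambda x,y=0:O+[x*np.cos(a)-y*np.sin(a),x*np.sin(a)+y*np.cos(a)]
togo([*X(.155),.30],189.47);togo([*X(.155),.258],189.47);print(X(.155))
E
```

```text
time: 31.8
tool_pos: [0.4834, 0.0473, 0.1346]
ee_rot: [0.26, -3.131, -0.0]
wrist_force: [1.3, -0.0, -0.5]
grip_width: 0.085
grasp_force: 0.0
stone [ 220  152   73   76 4326] [257.  188.9]
............................................
............................................
............................................
............................................
............................................
............................................
..................############..............
...............#################............
............####################............
...........########################.........
..........#########################.........
...........########################.........
...........########################.........
..........#########################.........
..........#########################.........
..........########################..........
............#######.....#########...........
........................#######.............
............................................
............................................
fit [0.477  0.0476] yaw 7.05 [ 5.8 18.3] cost 0.085
in tool [0.0053 0.0012] dyaw -2.45
pos [0.4828 0.0473 0.2436] yaw -170.5 z [-0.002  0.    -1.   ] t 32.55 w 0.0854 F [-0.2  0.   0.1]
tool slide [-0.1492  0.001  -0.0567]
turn z 0.0006 slide after turn [-0.1492  0.0011 -0.0567] q6 -0.22
pos [0.4828 0.0473 0.2436] yaw -170.5 z [-0.002  0.    -1.   ] t 32.55 w 0.0854 F [-0.2  0.   0.1]
tool slide [-0.1493  0.001  -0.0147]
turn z 0.0006 slide after turn [-0.1493  0.0011 -0.0147] q6 -0.22
[0.62989653 0.07294896]
```

```bash
python3 -m jog '{"slide":[[0,0,-0.033],[0,0,-0.033],[0,0,0],[-0.03,0,0],[-0.03,0,0]],"angular":[[0,0,0],[0,0,0],[0,0,0],[0,0,0],[0,0,0]],"gripper":[1,1,1,1,1]}'
python3 -m jog '{"slide":[[-0.03,0,0],[-0.03,0,0],[-0.03,0,0],[0,0,0],[0,0,0]],"angular":[[0,0,0],[0,0,0],[0,0,0],[0,0,0],[0,0,0]],"gripper":[1,1,1,1,1]}'
python3 - <<'E'
from h import *
togo([.6299,.0729,.258],189.47)
E
```

```text
time: 33.05
tool_pos: [0.5428, 0.0573, 0.3098]
ee_rot: [0.26, -3.13, -0.0]
wrist_force: [0.5, -0.1, 1.0]
grip_width: 0.0124
grasp_force: 0.0
time: 33.55
tool_pos: [0.631, 0.0721, 0.3085]
ee_rot: [0.26, -3.128, -0.0]
wrist_force: [-0.7, -0.1, -0.2]
grip_width: -0.0003
grasp_force: 0.0
pos [0.631  0.0721 0.3085] yaw -170.49 z [-0.003 -0.    -1.   ] t 33.55 w -0.0003 F [-0.7 -0.1 -0.2]
tool slide [0.0008 0.001  0.0505]
turn z 0.0008 slide after turn [0.0008 0.001  0.0505] q6 -0.17
```

Descend behind the bar, then feel forward for it.

```bash
python3 -m jog '{"slide":[[0,0,0.02],[0,0,0.02],[0,0,0.01],[0,0,0],[0,0,0]],"angular":[[0,0,0],[0,0,0],[0,0,0],[0,0,0],[0,0,0]],"gripper":[1,1,1,1,1]}'
python3 -m jog '{"slide":[[0.005,0,0],[0.005,0,0],[0.005,0,0],[0,0,0]],"angular":[[0,0,0],[0,0,0],[0,0,0],[0,0,0]],"gripper":[1,1,1,1]}'
python3 -m jog '{"slide":[[0.005,0,0],[0.005,0,0],[0.005,0,0],[0,0,0]],"angular":[[0,0,0],[0,0,0],[0,0,0],[0,0,0]],"gripper":[1,1,1,1]}'
```

```text
time: 34.05
tool_pos: [0.6312, 0.072, 0.2613]
ee_rot: [-0.26, 3.131, -0.0]
wrist_force: [0.4, 0.7, -0.0]
grip_width: -0.0001
grasp_force: 0.0
time: 34.45
tool_pos: [0.6159, 0.0695, 0.2612]
ee_rot: [-0.26, 3.131, -0.0]
wrist_force: [0.0, 1.0, -0.0]
grip_width: 0.0001
grasp_force: 0.0
time: 34.85
tool_pos: [0.6011, 0.067, 0.2608]
ee_rot: [0.26, -3.13, -0.0]
wrist_force: [0.4, 0.2, -0.1]
grip_width: -0.0001
grasp_force: 0.0
```

```bash
python3 -m jog '{"slide":[[0.005,0,0],[0.005,0,0],[0.005,0,0]],"angular":[[0,0,0],[0,0,0],[0,0,0]],"gripper":[1,1,1]}'
python3 -m jog '{"slide":[[0.005,0,0],[0.005,0,0],[0.005,0,0]],"angular":[[0,0,0],[0,0,0],[0,0,0]],"gripper":[1,1,1]}'
```

```text
time: 35.15
tool_pos: [0.5869, 0.0646, 0.261]
ee_rot: [-0.26, 3.13, -0.0]
wrist_force: [1.6, 0.6, 1.5]
grip_width: -0.0003
grasp_force: 1.0
time: 35.45
tool_pos: [0.5717, 0.0621, 0.2607]
ee_rot: [0.26, -3.131, 0.0]
wrist_force: [1.8, -0.3, 0.6]
grip_width: 0.0001
grasp_force: 0.8
```

Contact is at about 1.75 rad and the arm moves. Follow the arc down to about 0.9 rad.

```bash
python3 -m jog '{"slide":[[0.007,0,-0.002],[0.006,0,-0.001],[0.01,0,0.001],[0.0093,0,0.0015],[0,0,0]],"angular":[[0,0,0],[0,0,0],[0,0,0],[0,0,0],[0,0,0]],"gripper":[1,1,1,1,1]}'
python3 -m jog '{"slide":[[0.0093,0,0.003],[0.0093,0,0.0035],[0.0086,0,0.0045],[0.0085,0,0.0053],[0,0,0]],"angular":[[0,0,0],[0,0,0],[0,0,0],[0,0,0],[0,0,0]],"gripper":[1,1,1,1,1]}'
python3 - <<'E'
from h import *
O=np.array([.477,.0475]);a=np.radians(9.45);X=lambda x,y=0:O+[x*np.cos(a)-y*np.sin(a),x*np.sin(a)+y*np.cos(a)]
togo([*X(.028),.2453],189.47)
E
```

```text
time: 35.95
tool_pos: [0.5387, 0.0567, 0.261]
ee_rot: [0.26, -3.129, 0.0]
wrist_force: [-0.2, 0.7, -0.2]
grip_width: 0.0
grasp_force: 0.0
time: 36.45
tool_pos: [0.5038, 0.0508, 0.2442]
ee_rot: [0.26, -3.129, -0.0]
wrist_force: [0.0, -0.3, 0.1]
grip_width: 0.0001
grasp_force: 0.0
pos [0.5038 0.0508 0.2442] yaw -170.5 z [-0.002 -0.    -1.   ] t 36.45 w 0.0001 F [ 0.  -0.3  0.1]
tool slide [-0.0011  0.0011 -0.0011]
turn z 0.0005 slide after turn [-0.0011  0.0011 -0.0011] q6 -0.21
```

```bash
python3 -m jog '{"slide":[[0,0,-0.02],[0,0,-0.02],[0.0225,0.001,0],[0,0,0],[0,0,0.01]],"angular":[[0,0,0],[0,0,0],[0,0,0],[0,0,0],[0,0,0]],"gripper":[1,1,1,1,1]}'
python3 -m jog '{"slide":[[0,0,0.005],[0,0,0.004],[0.0,0,0.004],[0.0,0,0.004]],"angular":[[0,0,0],[0,0,0],[0,0,0],[0,0,0]],"gripper":[1,1,1,1]}'
python3 - <<'E'
from h import *
b,c,s=pic('scene','s11.png');togo([.4835,.0486,.25])
O=np.array([.477,.0475]);a=np.radians(9.45)
def W(x,y,z):return [O[0]+x*np.cos(a)-y*np.sin(a),O[1]+x*np.sin(a)+y*np.cos(a),z]
old=np.load('pics/s5.npy').astype(int);d=abs(b.astype(int)-old).sum(2)
for th in(1.8,1.2,1.0,.9,.8,.7):
    print(th,[ (q.tolist(),b[q[1],q[0]].tolist()) for y in(-.024,.024) for q in[proj(c,W(.075-.11*np.cos(th),y,.093+.11*np.sin(th))).round().astype(int)]])
E
```

```text
time: 36.95
tool_pos: [0.4836, 0.0481, 0.2756]
ee_rot: [-0.26, 3.128, -0.001]
wrist_force: [0.1, -0.4, -0.9]
grip_width: 0.0002
grasp_force: 0.0
time: 37.35
tool_pos: [0.4829, 0.0482, 0.2573]
ee_rot: [0.26, -3.13, -0.0]
wrist_force: [-4.8, -0.6, 10.2]
grip_width: 0.0001
grasp_force: 5.3
pos [0.4822 0.0481 0.257 ] yaw -170.5 z [-0.002 -0.    -1.   ] t 37.4 w -0.0001 F [-1.7  0.2  2.5]
tool slide [-0.0014  0.0003  0.007 ]
1.8 [([245, 144], [63, 51, 41]), ([239, 152], [114, 102, 87])]
1.2 [([270, 149], [188, 148, 102]), ([265, 157], [235, 192, 128])]
1.0 [([278, 154], [45, 37, 30]), ([273, 162], [233, 192, 130])]
0.9 [([281, 157], [80, 71, 61]), ([276, 165], [115, 101, 93])]
0.8 [([284, 160], [234, 192, 130]), ([279, 168], [232, 188, 126])]
0.7 [([287, 163], [239, 201, 136]), ([282, 171], [237, 196, 131])]
```

Contact exactly where 0.9 rad predicts. Pushing down along the arc.

```bash
python3 -m jog '{"slide":[[0.0082,0,0.0073],[0.0075,0,0.008],[0.0067,0,0.0088],[0.0057,0,0.0094],[0,0,0]],"angular":[[0,0,0],[0,0,0],[0,0,0],[0,0,0],[0,0,0]],"gripper":[1,1,1,1,1]}'
python3 -m jog '{"slide":[[0.0048,0,0.0099],[0.0038,0,0.0103],[0,0,0]],"angular":[[0,0,0],[0,0,0],[0,0,0]],"gripper":[1,1,1]}'
python3 - <<'E'
from h import *
O=np.array([.477,.0475]);a=np.radians(9.45);X=lambda x,y=0:O+[x*np.cos(a)-y*np.sin(a),x*np.sin(a)+y*np.cos(a)]
togo([*X(-.0301),.204],189.47);togo([*X(-.035),.1715],189.47)
E
```

```text
time: 37.9
tool_pos: [0.4541, 0.0436, 0.2233]
ee_rot: [0.26, -3.129, -0.0]
wrist_force: [0.5, -0.4, -0.4]
grip_width: 0.0
grasp_force: 0.0
time: 38.2
tool_pos: [0.4455, 0.0421, 0.2028]
ee_rot: [0.26, -3.129, -0.001]
wrist_force: [-0.5, 0.6, 0.1]
grip_width: 0.0002
grasp_force: 0.0
pos [0.4455 0.0421 0.2028] yaw -170.5 z [-0.002  0.    -1.   ] t 38.2 w 0.0002 F [-0.5  0.6  0.1]
tool slide [-0.0018  0.0001 -0.0012]
turn z 0.0005 slide after turn [-0.0018  0.0001 -0.0012] q6 -0.24
pos [0.4455 0.0421 0.2028] yaw -170.5 z [-0.002  0.    -1.   ] t 38.2 w 0.0002 F [-0.5  0.6  0.1]
tool slide [0.003  0.0001 0.0313]
turn z 0.0005 slide after turn [0.003  0.0001 0.0313] q6 -0.24
```

```bash
python3 -m jog '{"slide":[[0.001,0,0.007],[0.001,0,0.007],[0.001,0,0.006],[0,0,0.004]],"angular":[[0,0,0],[0,0,0],[0,0,0],[0,0,0]],"gripper":[1,1,1,1]}'
python3 -m jog '{"slide":[[0,0,0.002],[0,0,0.002]],"angular":[[0,0,0],[0,0,0]],"gripper":[1,1]}'
python3 -m jog '{"slide":[[0,0,0.0015],[0,0,0.0015]],"angular":[[0,0,0],[0,0,0]],"gripper":[1,1]}'
```

```text
time: 38.6
tool_pos: [0.4434, 0.0416, 0.1795]
ee_rot: [0.26, -3.13, -0.0]
wrist_force: [-1.1, -0.4, -0.1]
grip_width: 0.0002
grasp_force: 0.4
time: 38.8
tool_pos: [0.4437, 0.0417, 0.1761]
ee_rot: [0.26, -3.131, -0.0]
wrist_force: [-1.1, -0.1, 1.6]
grip_width: 0.0
grasp_force: 0.4
time: 39.0
tool_pos: [0.4437, 0.0417, 0.1732]
ee_rot: [-0.26, 3.13, 0.0]
wrist_force: [-1.1, 1.3, 1.0]
grip_width: 0.0002
grasp_force: 0.4
```

```bash
python3 -m jog '{"slide":[[0,0,0.001],[0,0,0.001],[0,0,0]],"angular":[[0,0,0],[0,0,0],[0,0,0]],"gripper":[1,1,1]}'
python3 -m jog '{"slide":[[0,0,0.0007],[0,0,0.0007],[0,0,0]],"angular":[[0,0,0],[0,0,0],[0,0,0]],"gripper":[1,1,1]}'
```

```text
time: 39.3
tool_pos: [0.4437, 0.0416, 0.1717]
ee_rot: [-0.26, 3.13, -0.0]
wrist_force: [-2.6, -0.3, 8.8]
grip_width: -0.0001
grasp_force: 4.9
time: 39.6
tool_pos: [0.4438, 0.0416, 0.1712]
ee_rot: [-0.26, 3.13, -0.0]
wrist_force: [-7.5, 0.4, 25.4]
grip_width: 0.0002
grasp_force: 12.5
```

```bash
python3 -m jog '{"slide":[[0,0,-0.005],[0,0,-0.02],[0,0,-0.04],[0,0,-0.04],[0,0,0]],"angular":[[0,0,0],[0,0,0],[0,0,0],[0,0,0],[0,0,0]],"gripper":[1,1,1,1,1]}'
python3 - <<'E'
from h import *
im,c,s=pic('wrist','w12.png')
O=np.array([.477,.0475]);a=np.radians(9.45)
def W(x,y,z):return [O[0]+x*np.cos(a)-y*np.sin(a),O[1]+x*np.sin(a)+y*np.cos(a),z]
for th in(0,.03,.08): print(th,' '.join('%d:%s'%(x,im[q[1],q[0]].tolist()) for x in range(-12,13,3) for q in[proj(c,W(.075-.11*np.cos(th)+x/1e3,.022,.0985+.11*np.sin(th))).round().astype(int)]))
for n,(x,y,z) in dict(castsideL=(.005,-.028,.074),castsideR=(.005,.028,.074),handle=(-.045,0,.058)).items():
    q=proj(c,W(x,y,z)).round().astype(int);print(n,q,im[q[1],q[0]])
E
```

```text
time: 40.1
tool_pos: [0.4461, 0.0415, 0.2794]
ee_rot: [-0.26, 3.123, -0.002]
wrist_force: [0.1, 0.5, -1.2]
grip_width: 0.0001
grasp_force: 0.0
0 -12:[234, 219, 200] -9:[234, 214, 195] -6:[177, 159, 150] -3:[245, 236, 230] 0:[254, 252, 250] 3:[219, 200, 190] 6:[141, 95, 56] 9:[59, 51, 53] 12:[27, 23, 26]
0.03 -12:[234, 216, 198] -9:[234, 212, 190] -6:[200, 185, 172] -3:[251, 245, 239] 0:[250, 242, 237] 3:[191, 162, 138] 6:[61, 48, 34] 9:[46, 40, 42] 12:[24, 22, 25]
0.08 -12:[220, 171, 127] -9:[172, 153, 143] -6:[244, 234, 227] -3:[254, 253, 250] 0:[224, 201, 188] 3:[141, 95, 56] 6:[59, 55, 54] 9:[16, 14, 14] 12:[24, 24, 23]
castsideL [227 216] [201 150  57]
castsideR [286 216] [235 178 105]
handle [256 160] [161 147 129]
```

```bash
python3 -c "
from cell import *
print(close_job())"
```

```text
the job is handed in; nothing more can be done
None
```

The yellow case is mounted (lower cast, blue tray, upper cast), the upper arm is fully closed and released, and the job is handed in at about 40 s on the robot clock. Each part stopped within 1 mm of its expected height. I aimed no move at the green cast or pink tray, but did not look at them again at the end.

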